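Check the angle gauge on the stud

TASK

Lift the cover off the check stud and hang it by its handle on the two-pronged hook stand. Then pick up the angle gauge, set the middle of its foot across the dark ridge of the stud, and rock it there until the swinging pointer settles on the red mark. Finish while still holding the gauge like that, foot pressed on the stud and pointer steady on the mark, and leave the other things on the bench alone.

Things in the scene. Friction and masses are not known exactly. Their poses are not given: they have to be found in the camera images.
- cover_bail (a point): Middle of the handle bar of the stud cover: aluminium box open below, 84 (x) x 110 (y) x 60 mm high, about 0.2 kg, standing over the stud on the block's plate. Black fixed handle: round bar 10 mm thick, 100 mm long along the cover's y, centre 65 mm above the flat top, 125 mm above the rim, uprights at y = +-50 mm; pinch it from above across x. Axes: the cover's, z up.
- hook_seat (a point): Where the middle of the handle bar should hang on the hook stand: midway between its two prongs, bar along y, bar centre here. Bring the handle in from the open -x side, prongs passing under the bar and over the cover's top, then lower it across both prongs. Prong tips lie 26 mm to -x of here and reach 10 mm above it; the prongs' lowest underside is 16 mm below it. Axes: the stand's, z up.
- hook_stand: Fixed hook stand, base 130 x 120 x 12 mm, origin under its centre. Two 8 mm steel rods at y = +-30 mm (52 mm clear between, room for fingers): uprights at x = +45 mm, 165 mm tall, from whose tops the prongs run to -x, sloping slightly down, and turn up at x = -66 mm.
- block: Fixed check block: blue plate 130 x 130 x 18 mm, origin at the centre of its underside. In its middle stands the stud: a dark steel ridge 44 mm long along the block's x with a half-round top of 12 mm radius, its axis 50 mm above the origin, crest 62 mm up; beside it at y = +18 mm a lower brass shoulder (14 mm wide, crest 50 mm up), which the gauge clears up to 0.6 rad.
- stud_crest (a point): Middle of the top line of the dark ridge, 62 mm above the table; axes as the block's (ridge along x).
- gauge_grip (a point): Centre of the black grip on top of the angle gauge: 44 (x) x 18 (y) x 46 mm (z), 148 mm straight above the underside of the foot; pinch it across y from above. The gauge, about 0.3 kg, starts standing on the table. Axes: the gauge's, x along the foot, z up through the grip.
- gauge_shoe (a point): Centre of the underside of the gauge's foot (130 x, 48 y, 10 mm thick), the point to set on the ridge; axes the gauge's. The foot lies across the ridge when the gauge's y axis is parallel (either way) to the ridge. Above it stands a green round housing 112 mm across, 20 mm thick, white dial on its -y face, dial centre 70 mm up.
- mark_spot (a point): Centre of the red mark on the dial (8 mm wide, 16 mm long), 44 mm from the dial centre. It is behind the dial's clear window and stays where it is set on the gauge.
- pointer_tip (a point): Tip of the black swinging pointer, 44 mm from the dial centre, behind the same window; a pendulum that always settles hanging straight down within about 2 s.
- mark (a joint): Angle in rad of the red mark from the gauge's own downward direction, positive towards the gauge's +x; between 0.2 and 0.4.
- pointer (a joint): Angle in rad of the pointer from the gauge's own downward direction, positive towards the gauge's +x. It grows as the +x end of the foot is lowered, and equals joint mark when the pointer is on the mark.
- bowl: Bystander: steel bowl 110 mm across, 45 mm high, origin under its centre.
- sieve: Bystander: brass sieve ring 100 mm across, 30 mm high, origin under its centre.
- jar: Bystander: amber jar 64 mm across, 85 mm high, origin under its centre.
- tin_center (a point): Bystander: centre of a round aluminium tin 56 mm across, 45 mm high.
- weight: Bystander: small brass knobbed weight 30 mm across, 40 mm high, origin under its centre.
Things that resemble listed ones, but are neither listed nor needed, are in the scene too. Leave any green look-alike of the part that bears cover_bail alone.

How it is judged:
On the way, in this order (a step that is already met when the one before it is completed fails the run):
1. the cover hangs by its handle on both prongs, let go (x of cover_bail in the frame of hook_seat between -0.035 and 0.07 m and y of cover_bail in the frame of hook_seat between -0.03 and 0.03 m and height (world z) of cover_bail between 0.145 and 0.19 m and angle between cover_bail's own z axis and vertical below 0.35 rad and contact force between cover and hook_stand above 0.5 N and contact force between cover and the fingers below 0.1 N), for 0.3 s.
2. the gauge, held by the gripper, rests with the middle of its foot across the stud (distance between gauge_shoe and stud_crest below 0.03 m and angle between the y axis of gauge_shoe and the x axis of block, either way round below 0.35 rad and contact force between gauge and block above 0.5 N and contact force between the fingers and gauge above 1 N), for 0.2 s.
At the end, for the whole second after the job is handed in: Cover hangs still on the hook, let go. Gripper holds the gauge: foot's middle within 30 mm of the stud's crest, across the ridge within 0.35 rad, pressing over 0.5 N, off the table; pointer tip steady within 4 mm of the red mark's centre. Bystanders moved under 30 mm (all of step 1 and all of step 2 and linear speed of cover below 0.05 m/s and distance between pointer_tip and mark_spot below 0.004 m and velocity of joint pointer between -0.4 and 0.4 rad/s and contact force between gauge and table below 0.1 N and linear speed of gauge below 0.03 m/s); the arm keeps its last pose, push and grip.
It fails at once if the steel bowl is pushed more than 30 mm (distance of bowl from where it was at the start of the episode above 0.03 m).
It fails at once if the brass sieve ring is pushed more than 30 mm (distance of sieve from where it was at the start of the episode above 0.03 m).
It fails at once if the amber jar is pushed more than 30 mm (distance of jar from where it was at the start of the episode above 0.03 m).
It fails at once if the aluminium tin is pushed more than 30 mm (distance of tin_center from where it was at the start of the episode above 0.03 m).
It fails at once if the brass weight is pushed more than 30 mm (distance of weight from where it was at the start of the episode above 0.03 m).
It also fails if it takes over 72 s, if anything falls off the work surface, if the arm or the gripper's body presses on something with over 40 N, if the wrist force passes 120 N, or if a joint passes its speed limit or range.

ROBOT

A 6-joint arm with a two-finger parallel gripper is mounted at the origin on the work surface. World frame = base frame: x ahead of the robot, y to its left, z up, the work surface at z = 0. Lengths are in m, angles in rad, forces in N, time in s.
With the tool pointing down it reaches from about 0.35 to 0.775 m from the base axis. Payload 7.3 kg.
Tool frame: the origin (TCP) lies at the very end of the fingers, on their centre line; the grasp point (between the pads) lies 19 mm behind it; x points along the fingers, z is the direction in which the jaws open and shut, and the axes are right-handed (so a half turn about x gives the same grasp; the last joint's range is limited). The gripper opens to 92 mm and grips with 3 to 60 N. Pads are 19 mm wide; open, the fingers measure 130 mm over their backs; the gripper's body (75 mm by 190 mm) begins 47 mm behind the grasp point.
Start: joints at [-1.38, 0.342, 1.524, -0, 1.275, -0.146], TCP at [0.174, -0.496, 0.227] pointing down, gripper open.
Joint ranges: [-2.53, 2.53], [-0.77, 2.02], [0.04, 2.7], [-1, 4.14], [0.28, 2.66], [-3.11, 3.11]. Speed limits (rad/s): [2.57, 2.57, 3.14, 3.14, 3.14, 3.14].

INTERFACE

Orientations are given as [roll, pitch, yaw] about the fixed x, y, z axes, in that order (R = Rz(yaw) Ry(pitch) Rx(roll)).
In Python, from cell import r, vision gives the robot as it stands.
- The arm moves only by the tool jog_arm, never from a script. Its argument "series" is a list of rows, each a list of 4 numbers: the shift along the tool's x, y, z in cm, then the turn about the tool's x in degrees. In form: [[tx, ty, tz, yaw], ...]. A call has 1 to 8 rows; each row is the pose to reach, as a shift and turn from the pose measured when the call began, along the tool's axes at that moment; what a row does not reach only later rows make up. A row lasts 1/12 s, in which the tool goes at most 41.7 mm and 7.16 degrees, less where a joint would pass 70% of its speed; a pose out of reach is approached as far as the arm can. A call with a gripper value outside its range is refused whole. "gripper" is the gripper's target within -1 to 1 (fully open at 1, half-way at 0, shut at -1), set as the call begins (left out, the last holds). The fingers move at their own pace and stop on an object; "force" is the grip in N (left out, the last holds). Time passes only in rows, so rows that repeat a pose let the fingers close. It gives the time, the measured TCP pose, the force and the opening at its end, in the units of the state.
- r.state(): the state, without advancing time (a new reading comes with each control period).
- vision.read_camera(name): name is "scene" or "side" or "wrist"; returns a dict with "img" (480x640x3 uint8, red, green, blue), "depth" (480x640 float32, m along the optical axis (not along the pixel's ray), 0 where there is no reading), "fx", "fy", "cx", "cy" (pixels), "pose" (4x4, takes a point from camera to world coordinates); the wrist camera has in their place "hand_eye" (4x4, takes a point from camera to tool coordinates, whose origin is the TCP and whose axes are the tool frame's). Camera axes: x right, y down, z forward; pixel columns grow to the right and rows downward; lengths in m; the calibration is good to about 2 mm. The wrist camera is an equidistant fisheye: a pixel r from the principal point sees the ray r / f radians off the axis. A picture is of the moment at which its call begins: read the wrist's pose just before it.
- r.finish_job(): hands the job in, once; it reports no verdict.
Trained networks look in a picture, given as the dict that the camera call returned (one of the last four; its "shot" number tells which), for a name from the list of things; names that differ only in an ending like _2 or _b are one class to them, and where a whole thing is asked for, a point or a joint stands for the part that bears it (a point fixed in the world has none). Each returns a list of dicts, best first, with "p" (0 to 1); they miss things now and then, are a little off and sometimes report something else, mostly with a low value. They report only what shows in the picture. A call takes as long as a camera call. They do not tell look-alikes from the thing itself.
- vision.boxes_of(picture, thing): "at" ([column, row] in pixels, amid what is visible of it).
- vision.mark_of(picture, thing): "at" ([column, row] in pixels: a listed point, or the origin of a listed thing).
The state is a dict: "t": time; "joints": joint angles; "qvel": joint speeds; "effort": joint torques, N m; "tcp_pos": TCP position; "tcp_rot": TCP orientation; "contact_force": force on the tool from outside, world axes, zero at the start; "ft_torque": the same for the moment, N m; "finger_gap": finger opening in m.
Only numpy, scipy, OpenCV 4.12 (cv2) and the standard library are available. Lean on these libraries where they do the work, as an engineer would, in place of code of your own. Each camera call takes 0.05 s, during which the arm holds its last target.

## Working session

There is one attempt and no reset: what is moved stays moved. The work goes in short steps, Python scripts to look and compute and a tool call to move; the robot and the scene stay as the last step left them, time stands still between calls to the robot, and variables do not carry over. Pictures are saved under pics/ and viewed, and the job is handed in when it is done.

Besides the shell and the picture viewer there is one more tool, called after "Request:" in YAML: its name, and indented under it one key for each argument. jog_arm: Moves the arm, as the interface text tells. Its arguments: {"type":"object","properties":{"series":{"type":"array"},"gripper":{"type":"number"},"force":{"type":"number"}},"required":["series"]}

```bash
ls; mkdir -p pics; python3 - <<'E'
from cell import r, vision
import cv2, numpy as np
print(r.state())
for n in ["scene","side","wrist"]:
    p=vision.read_camera(n); cv2.imwrite(f"pics/{n}0.png",p["img"][:,:,::-1])
    print(n,p["fx"],p["fy"],p["cx"],p["cy"],p.get("pose",p.get("hand_eye")),p["shot"])
    if n!="wrist":
      for t in ["cover_bail","hook_seat","hook_stand","block","stud_crest","gauge_grip","gauge_shoe","mark_spot","pointer_tip","bowl","sieve","jar","tin_center","weight"]:
        out=[]
        for d in vision.mark_of(p,t)[:3]:
            u,v=d["at"]; z=p["depth"][int(np.clip(v,0,479)),int(np.clip(u,0,639))]
            w=p["pose"]@np.array([(u-p["cx"])/p["fx"]*z,(v-p["cy"])/p["fy"]*z,z,1])
            out.append((round(d["p"],2),[round(u),round(v)],w[:3].round(3).tolist()))
        print(t,out)
E
```

```text
pics
{'t': 0.0, 'joints': array([-1.38002131e+00,  3.42703953e-01,  1.52503858e+00, -5.13759841e-06,
        1.27540931e+00, -1.46003413e-01]), 'qvel': array([-7.11009415e-04, -1.03606195e-04, -1.64750361e-05, -5.08982865e-04,
       -5.97621769e-04, -8.06455958e-04]), 'effort': array([-8.68877196e-04, -4.31240416e+01, -2.44220889e+01,  7.16661592e-02,
        5.59264678e-02, -1.03914604e-04]), 'tcp_pos': array([ 0.17342239, -0.49508331,  0.22604719]), 'tcp_rot': array([2.99874007, 1.56923713, 1.76472368]), 'contact_force': array([-0.72640409, -0.97204848,  0.16433316]), 'ft_torque': array([ 0.01722049,  0.04373679, -0.0239157 ]), 'finger_gap': 0.09187486454277381}
scene 500.4388034234487 500.4388034234487 327.51519173870156 246.76449948355938 [[-0.10425672  0.55572244 -0.82480489  1.50044676]
 [ 0.99451032  0.06570033 -0.08144136  0.06132905]
 [ 0.00893116 -0.82876778 -0.5595214   0.75192238]
 [ 0.          0.          0.          1.        ]] 1
cover_bail [(0.86, [400, 204], [0.363, 0.135, 0.127]), (0.76, [307, 198], [0.357, -0.106, 0.127]), (0.74, [348, 227], [0.525, 0.012, 0.149]
[... 1416 characters left out ...]
[0.564, -0.28, 0.01]), (0.47, [314, 269], [0.5, 0.059, 0.079])]
mark_spot []
pointer_tip []
bowl [(0.75, [280, 214], [0.716, -0.12, 0.005])]
sieve [(0.81, [236, 262], [0.733, 0.097, 0.002])]
jar []
tin_center [(0.64, [194, 387], [0.598, 0.479, 0.049]), (0.24, [312, 238], [0.586, -0.085, 0.003])]
weight [(0.49, [258, 240], [0.712, 0.009, 0.023])]
wrist 371.64829954431775 371.64829954431775 314.91532020477825 234.62002609658964 [[ 2.90089218e-04 -3.04356359e-01  9.52558199e-01 -1.58648367e-01]
 [ 5.70671953e-05 -9.52558233e-01 -3.04356387e-01  8.33980364e-02]
 [ 9.99999956e-01  1.42650331e-04 -2.58958109e-04 -5.46304769e-04]
 [ 0.00000000e+00  0.00000000e+00  0.00000000e+00  1.00000000e+00]] 3
```

View pics/scene0.png

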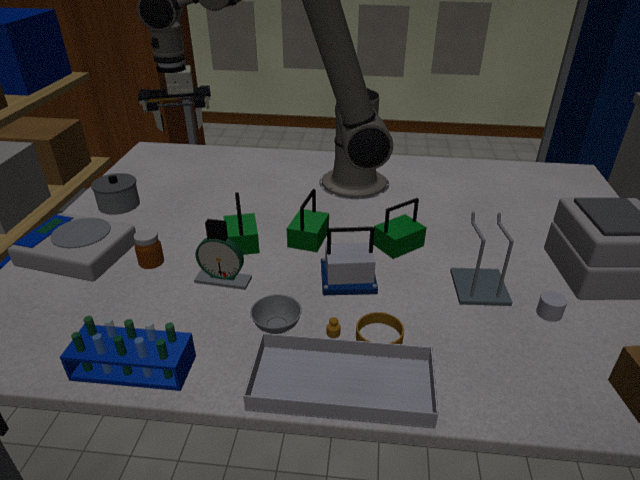

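View pics/side0.png

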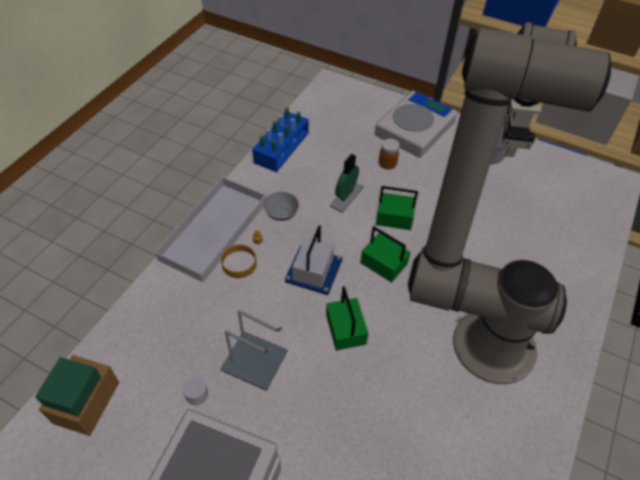

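View pics/wrist0.png

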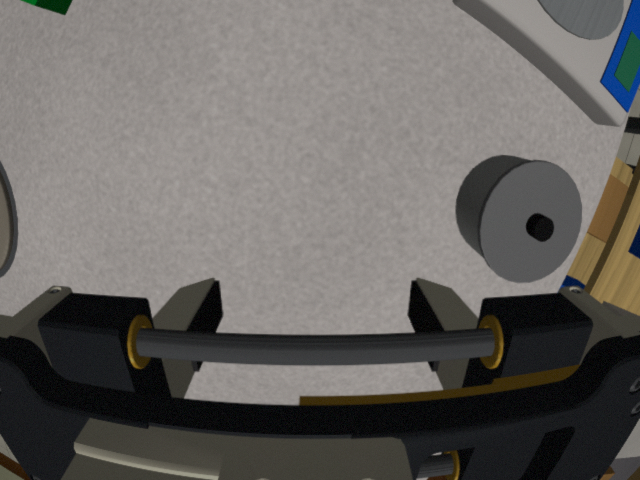

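The scene view shows the aluminium cover on the blue plate at about (348,255), with the handle bar at (350,230). The hook stand is at (480,270) with its prongs toward the robot (-x). The gauge is at (218,260) with its dial facing the scene camera. The three green covers are look-alikes. Next I'll measure these with point clouds.

```bash
cat > h.py <<'E'
from cell import r, vision
import cv2, numpy as np
from scipy.spatial.transform import Rotation as Ro
def cloud(p):
    v,u=np.mgrid[0:480,0:640]; z=p["depth"]
    P=np.stack([(u-p["cx"])/p["fx"]*z,(v-p["cy"])/p["fy"]*z,z],-1)
    W=P@p["pose"][:3,:3].T+p["pose"][:3,3]; W[z==0]=np.nan
    return W
def sel(W,x,y,z):
    return (W[...,0]>x[0])&(W[...,0]<x[1])&(W[...,1]>y[0])&(W[...,1]<y[1])&(W[...,2]>z[0])&(W[...,2]<z[1])
def line(P):
    c=P.mean(0); U,S,V=np.linalg.svd(P-c); return c.round(4),V[0].round(3),(S/np.sqrt(len(P))).round(4)
def crop(p,u0,v0,w,h,k,name):
    im=p["img"][v0:v0+h,u0:u0+w,::-1]; cv2.imwrite(name,cv2.resize(im,None,fx=k,fy=k,interpolation=cv2.INTER_CUBIC))
def tool():
    s=r.state(); return s, Ro.from_euler('xyz',s["tcp_rot"]).as_matrix()
E
python3 - <<'E'
from h import *
for n in ["scene","side"]:
    p=vision.read_camera(n); W=cloud(p); print(n)
    def rep(name,x,y,z,f=None):
        m=sel(W,x,y,z); 
        if f is not None: m&=f
        P=W[m]
        if len(P)<5: print(name,len(P));return
        print(name,len(P),*line(P),"min",np.percentile(P,2,axis=0).round(3),"max",np.percentile(P,98,axis=0).round(3))
    dark=p["img"].max(-1)<60
    rep("bail",(.46,.6),(-.07,.09),(.13,.17),dark)
    rep("covertop",(.44,.62),(-.08,.1),(.07,.09))
    rep("plate",(.42,.64),(-.1,.12),(.012,.024))
    rep("hookbase",(.42,.64),(.22,.44),(.007,.018))
    rep("prongsA",(.38,.64),(.22,.335),(.14,.2))
    rep("prongsB",(.38,.64),(.335,.44),(.14,.2))
    rep("grip",(.5,.65),(-.36,-.2),(.13,.19),dark)
    rep("foot",(.48,.68),(-.38,-.18),(.006,.015))
    if n=="scene":
        crop(p,440,190,110,130,5,"pics/hook1.png"); crop(p,180,200,90,100,6,"pics/gauge1.png");crop(p,300,200,100,110,5,"pics/cover1.png")
    else: crop(p,200,300,110,100,5,"pics/hook1s.png")
E
```

```text
scene
bail 208 [0.5277 0.0165 0.1436] [ 0.183 -0.983 -0.001] [0.0349 0.0041 0.002 ] min [ 0.516 -0.035  0.133] max [0.539 0.069 0.149]
covertop 1051 [0.5318 0.0187 0.0779] [-0.228  0.974  0.002] [0.0312 0.0262 0.0025] min [ 0.481 -0.033  0.071] max [0.573 0.072 0.083]
plate 671 [0.5637 0.0117 0.0182] [ 0.375  0.927 -0.003] [0.0466 0.0277 0.0024] min [ 0.477 -0.054  0.013] max [0.595 0.085 0.023]
hookbase 1602 [0.5316 0.3302 0.012 ] [ 0.996  0.084 -0.003] [0.0394 0.0349 0.0016] min [0.463 0.273 0.008] max [0.59  0.389 0.015]
prongsA 158 [0.5245 0.3009 0.1596] [ 0.997  0.069 -0.022] [0.043  0.0067 0.0023] min [0.462 0.294 0.142] max [0.575 0.308 0.171]
prongsB 163 [0.5202 0.3605 0.1595] [ 0.997  0.068 -0.025] [0.0428 0.0067 0.0021] min [0.457 0.354 0.142] max [0.572 0.368 0.17 ]
grip 371 [ 0.573  -0.2831  0.1525] [ 0.01   0.969 -0.246] [0.0138 0.0126 0.0043] min [ 0.561 -0.306  0.131] max [ 0.579 -0.263  0.17 ]
foot 494 [ 0.576  -0.2798  0.0103] [0.015 1.    0.   ] [0.0418 0.013  0.0016] min [ 0.549 -0.349  0.006] max [ 0.595 -0.221  0.013]
side
bail 80 [0.5232 0.0269 0.1479] [-0.181  
[... 309 characters left out ...]
55 -0.048  0.013] max [0.592 0.089 0.024]
hookbase 2113 [0.5229 0.3389 0.0129] [-0.978 -0.21   0.002] [0.0413 0.0387 0.0028] min [0.459 0.264 0.007] max [0.604 0.398 0.018]
prongsA 193 [0.5213 0.3055 0.1619] [-0.997 -0.066 -0.031] [0.0355 0.0061 0.0026] min [0.462 0.299 0.146] max [0.573 0.312 0.172]
prongsB 198 [0.5173 0.3655 0.162 ] [-0.997 -0.069 -0.028] [0.0356 0.0061 0.0022] min [0.458 0.359 0.149] max [0.57  0.371 0.172]
grip 141 [ 0.5654 -0.2758  0.1555] [ 0.041  0.746 -0.664] [0.0141 0.0131 0.0041] min [ 0.559 -0.301  0.131] max [ 0.575 -0.257  0.173]
foot 507 [ 0.5714 -0.2708  0.0094] [-0.306 -0.952 -0.001] [0.0499 0.0467 0.0025] min [ 0.487 -0.372  0.006] max [ 0.674 -0.187  0.015]
```

```bash
cat >> h.py <<'E'
def go(pos,zyaw):
    """row to reach TCP pos with tool z (jaw) along world yaw (mod pi)"""
    s,R=tool(); d=np.array(pos)-s["tcp_pos"]
    t=R.T@d*100
    zt=R.T@np.array([np.cos(zyaw),np.sin(zyaw),0])
    # rotating by a about tool x: new z = (0,-sin a, cos a)
    a=np.degrees(np.arctan2(-zt[1],zt[2])); a=(a+90)%180-90
    print("t",round(s["t"],2),"tcp",s["tcp_pos"].round(4),"row",t.round(2),"turn",a.round(1),"| xdir",R[:,0].round(3),"zdir",R[:,2].round(3),"F",s["contact_force"].round(1),"gap",round(s["finger_gap"],4),"j6",s["joints"][5].round(2))
E
python3 - <<'E'
from h import *
go([.526,.019,.21],.184)
E
```

```text
t 1.65 tcp [ 0.1735 -0.4955  0.2267] row [  1.67  50.27 -36.91] turn -81.2 | xdir [ 0. -0. -1.] zdir [ 0.33  -0.944  0.   ] F [-0.3  1.  -0.4] gap 0.0918 j6 -0.15
```

View pics/gauge1.png

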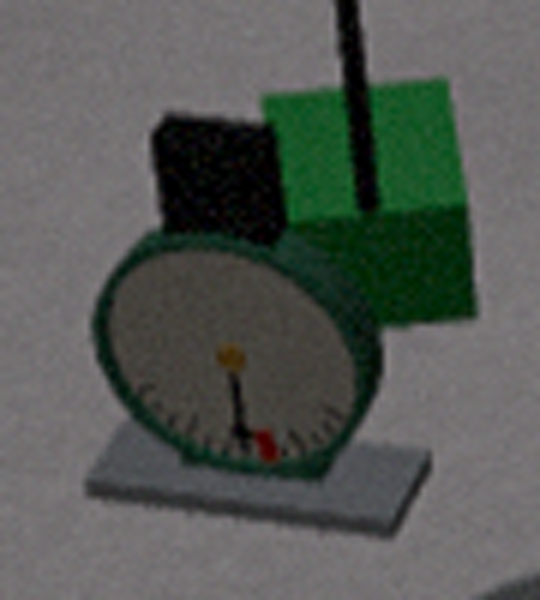

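View pics/hook1.png

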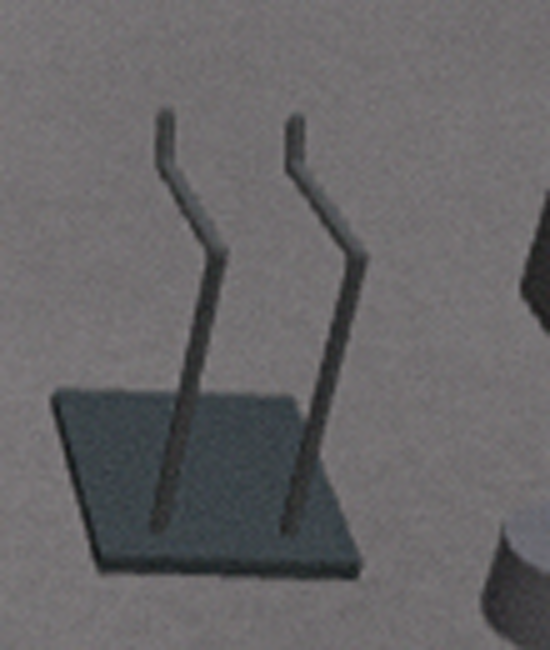

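Request:
jog_arm:
  series:
    - [0,4,-3,-7]
    - [0,8,-6,-14]
    - [0,12,-9,-21]
    - [0,15,-11.5,-28]
    - [0,18,-14,-35]
    - [0,21.5,-16.5,-42]
    - [0,25,-19,-49]
    - [0,28,-21,-55]
  gripper: 1

```text
t: 2.32
tcp_pos: [0.3591, -0.2165, 0.2271]
tcp_rot: [-0.539, 1.57, -0.807]
contact_force: [0.5, -0.3, 0.1]
finger_gap: 0.0918
```

```bash
python3 - <<'E'
from h import *
go([.526,.019,.21],.184)
E
```

```text
t 2.32 tcp [ 0.3591 -0.2165  0.2271] row [ 1.7  27.13  9.85] turn -25.9 | xdir [ 0.001 -0.001 -1.   ] zdir [ 0.964 -0.265  0.001] F [ 0.5 -0.3  0.1] gap 0.0918 j6 -0.46
```

Request:
jog_arm:
  series:
    - [0,4,1,-7]
    - [0,8,2.5,-14]
    - [0,12,4,-20]
    - [0,16,5.5,-26]
    - [0.5,20,7,-25.9]
    - [1,24,8.5,-25.9]
    - [1.7,27.1,9.85,-25.9]
    - [1.7,27.13,9.85,-25.9]

```text
t: 2.98
tcp_pos: [0.5285, 0.0243, 0.2083]
tcp_rot: [1.084, 1.569, 1.273]
contact_force: [-1.3, 0.1, -0.3]
finger_gap: 0.092
```

```bash
python3 - <<'E'
from h import *
go([.526,.019,.125],.184)
p=vision.read_camera("wrist"); cv2.imwrite("pics/w2.png",p["img"][:,:,::-1])
for t in ["cover_bail"]:
    print([(round(d["p"],2),np.round(d["at"])) for d in vision.mark_of(p,t)])
p=vision.read_camera("side");crop(p,220,180,200,160,4,"pics/s2.png")
E
```

```text
t 2.98 tcp [0.5285 0.0243 0.2083] row [ 8.33 -0.49 -0.35] turn 0.3 | xdir [ 0.001  0.002 -1.   ] zdir [0.982 0.187 0.001] F [-1.3  0.1 -0.3] gap 0.092 j6 -0.29
[(0.95, array([112.,  44.])), (0.67, array([310., 258.]))]
```

View pics/w2.png

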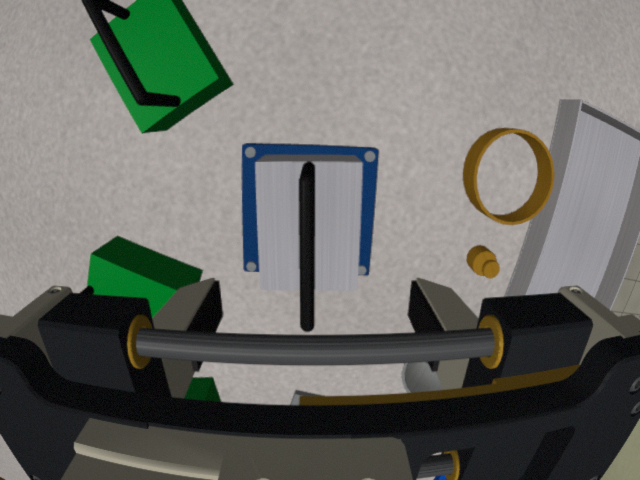

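The wrist view shows the bar from (308,168) to (307,328), between the open fingers. I'll refine its centre from this picture.

```bash
cat >> h.py <<'E'
def wray(p,u,v):
    x=(u-p["cx"])/p["fx"]; y=(v-p["cy"])/p["fy"]; th=np.hypot(x,y); 
    d=np.array([x/th*np.sin(th),y/th*np.sin(th),np.cos(th)])
    H=p["hand_eye"]; return H[:3,3],H[:3,:3]@d
def wplane(p,u,v,z):
    s,R=tool(); o,d=wray(p,u,v); o=R@o+s["tcp_pos"]; d=R@d
    return o+d*(z-o[2])/d[2]
E
python3 - <<'E'
from h import *
s0=r.state()
p=vision.read_camera("wrist")
W=[]
for u,v in [(308,165),(307,330),(250,152),(370,156),(252,266),(363,270)]:
    z=.144 if v in(165,330) else .018
    w=wplane(p,u,v,z);W.append(w); print(w.round(4))
print("mid",(W[0]+W[1])/2, W[0]-W[1])
m=((W[0]+W[1])/2); go([m[0],m[1],.125],.184)
E
```

```text
[0.5117 0.0728 0.144 ]
[ 0.5313 -0.0408  0.144 ]
[0.4558 0.06   0.018 ]
[0.5683 0.0767 0.018 ]
[ 0.4737 -0.0549  0.018 ]
[ 0.587  -0.0383  0.018 ]
mid [0.52151096 0.01599489 0.144     ] [-0.01964299  0.11355871  0.        ]
t 3.18 tcp [0.5256 0.0184 0.21  ] row [ 8.5  -0.16 -0.44] turn -0.0 | xdir [ 0.    -0.001 -1.   ] zdir [ 0.983  0.183 -0.   ] F [ 0.   0.2 -0.4] gap 0.0921 j6 -0.29
```

Request:
jog_arm:
  series:
    - [3,-0.1,-0.2,-0.5]
    - [6,-0.1,-0.25,-0.5]
    - [8.5,-0.1,-0.25,-0.5]
    - [8.5,-0.1,-0.25,-0.5]
    - [8.5,-0.1,-0.25,-0.5]

```text
t: 3.6
tcp_pos: [0.5226, 0.0158, 0.1251]
tcp_rot: [-2.847, 1.569, -2.656]
contact_force: [-0.0, -0.1, 0.6]
finger_gap: 0.0917
```

Request:
jog_arm:
  series:
    - [0,0,0,0]
    - [0,0,0,0]
    - [0,0,0,0]
    - [0,0,0,0]
    - [0,0,0,0]
    - [0,0,0,0]
  gripper: -1
  force: 35

```text
t: 4.1
tcp_pos: [0.5227, 0.0158, 0.1255]
tcp_rot: [-2.53, 1.569, -2.339]
contact_force: [-0.1, -0.3, -0.6]
finger_gap: 0.0565
```

```bash
python3 - <<'E'
from h import *
go([.526,.019,.125],.184)
p=vision.read_camera("wrist"); cv2.imwrite("pics/w3.png",p["img"][:,:,::-1])
E
```

```text
t 4.1 tcp [0.5227 0.0158 0.1255] row [0.05 0.25 0.38] turn 0.4 | xdir [-0.001 -0.001 -1.   ] zdir [ 0.982  0.189 -0.001] F [-0.1 -0.3 -0.6] gap 0.0565 j6 -0.31
```

View pics/w3.png

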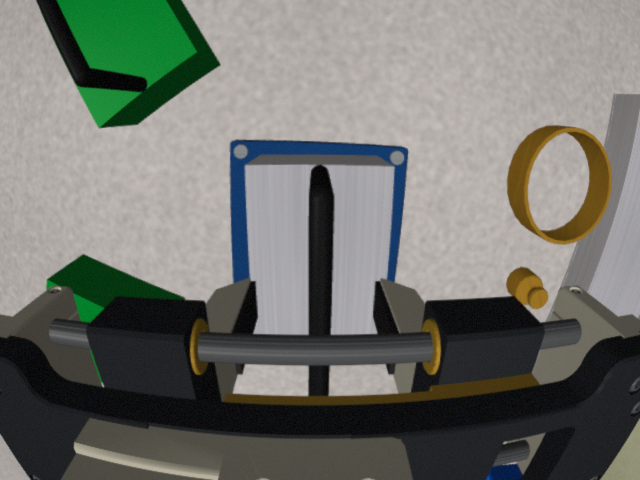

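The fingers are closing and the bar is centred at column 320.

Request:
jog_arm:
  series:
    - [0,0,0,0]
    - [0,0,0,0]
    - [0,0,0,0]
    - [0,0,0,0]
    - [0,0,0,0]
    - [0,0,0,0]
    - [0,0,0,0]
    - [0,0,0,0]

```text
t: 4.82
tcp_pos: [0.5228, 0.0159, 0.1254]
tcp_rot: [-2.526, 1.57, -2.336]
contact_force: [0.9, 0.5, -1.0]
finger_gap: 0.0091
```

Request:
jog_arm:
  series:
    - [-1,0,0,0]
    - [-2,0,0,0]
    - [-3.5,0,0,0]
    - [-5,0,0,0]
    - [-7,0,0,0]
    - [-9,0,0,0]
    - [-11.5,0,0,0]
    - [-13.5,0,0,0]

```text
t: 5.48
tcp_pos: [0.5229, 0.016, 0.2631]
tcp_rot: [-1.179, 1.569, -0.989]
contact_force: [0.9, 0.1, -2.7]
finger_gap: 0.0089
```

```bash
python3 - <<'E'
from h import *
u=np.array([np.cos(.068),np.sin(.068),0])
seat=np.array([.4885,.3305,.16])
go(seat-.10*u+[0,0,.09],.068)
p=vision.read_camera("scene"); cv2.imwrite("pics/s4.png",p["img"][:,:,::-1])
E
```

```text
t 5.48 tcp [0.5229 0.016  0.2631] row [ 1.27 32.76 -7.35] turn 7.0 | xdir [ 0.001 -0.001 -1.   ] zdir [0.982 0.189 0.001] F [ 0.9  0.1 -2.7] gap 0.0089 j6 -0.31
```

View pics/s4.png

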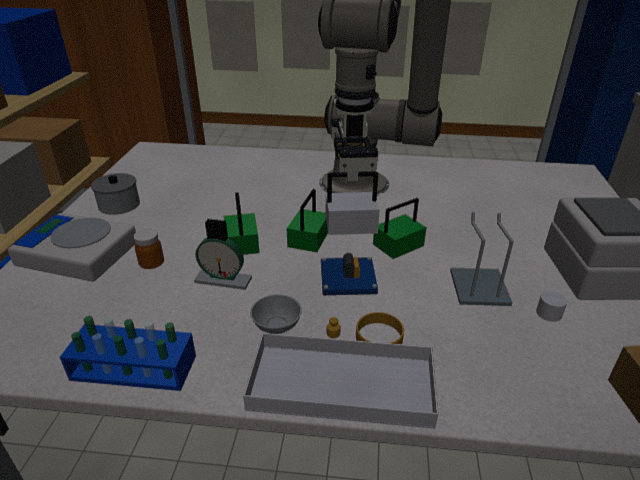

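The cover is in the gripper and clear of the stud. The stud shows at (350,265).

Request:
jog_arm:
  series:
    - [0,2,-0.5,1]
    - [0,5,-1,2]
    - [0,8.5,-2,3]
    - [0,12.5,-3,4]
    - [0,16.5,-4,5]
    - [0,20.5,-5,6]
    - [0,24.5,-6,7]
    - [0,28,-6.8,7]

```text
t: 6.2
tcp_pos: [0.4032, 0.2791, 0.266]
tcp_rot: [-0.422, 1.562, -0.354]
contact_force: [2.2, -3.1, -2.5]
finger_gap: 0.0089
```

```bash
python3 - <<'E'
from h import *
u=np.array([np.cos(.068),np.sin(.068),0])
seat=np.array([.4885,.3305,.16])
go(seat-.10*u+[0,0,.09],.068)
E
```

```text
t 6.2 tcp [0.4032 0.2791 0.266 ] row [ 1.57  4.55 -1.15] turn -0.0 | xdir [ 0.008 -0.003 -1.   ] zdir [0.998 0.068 0.008] F [ 2.2 -3.1 -2.5] gap 0.0089 j6 0.39
```

Request:
jog_arm:
  series:
    - [1,2,-0.6,0]
    - [1.5,4,-1.1,0]
    - [3.5,4.55,-1.15,0]
    - [5.5,4.55,-1.15,0]
    - [7,4.55,-1.15,0]
    - [7,4.55,-1.15,0]
    - [7,4.55,-1.15,0]

```text
t: 6.78
tcp_pos: [0.3931, 0.3251, 0.1993]
tcp_rot: [0.027, 1.55, 0.096]
contact_force: [11.4, 0.5, 1.5]
finger_gap: 0.0131
```

```bash
python3 - <<'E'
from h import *
u=np.array([np.cos(.068),np.sin(.068),0])
seat=np.array([.4885,.3305,.16])
go(seat-.10*u+[0,0,.01],.068)
s=r.state();print(s["tcp_pos"]-[0,0,-.019])
for n in ["scene","side"]:
    p=vision.read_camera(n); W=cloud(p)
    crop(p,*( (380,140,160,160) if n=="scene" else (200,270,160,130)),4.5 if n=="side" else 3.7,f"pics/{n}5.png")
    for nm,y in [("A",(.27,.335)),("B",(.335,.4))]:
        P=W[sel(W,(.45,.6),y,(.14,.2))]; print(n,nm,len(P),P.mean(0).round(4),np.percentile(P,2,axis=0).round(3),np.percentile(P,98,axis=0).round(3))
E
```

```text
t 6.78 tcp [0.3931 0.3251 0.1993] row [ 2.92 -0.11 -0.5 ] turn 0.1 | xdir [ 0.02   0.002 -1.   ] zdir [0.997 0.069 0.021] F [11.4  0.5  1.5] gap 0.0131 j6 0.48
[0.39308971 0.32508983 0.21827725]
scene A 312 [0.5059 0.2928 0.1727] [0.468 0.271 0.145] [0.575 0.308 0.199]
scene B 163 [0.5199 0.3606 0.1595] [0.455 0.354 0.143] [0.572 0.368 0.169]
side A 170 [0.5202 0.302  0.1679] [0.467 0.274 0.143] [0.574 0.312 0.198]
side B 198 [0.5177 0.3655 0.1617] [0.457 0.359 0.144] [0.57  0.372 0.173]
```

View pics/scene5.png

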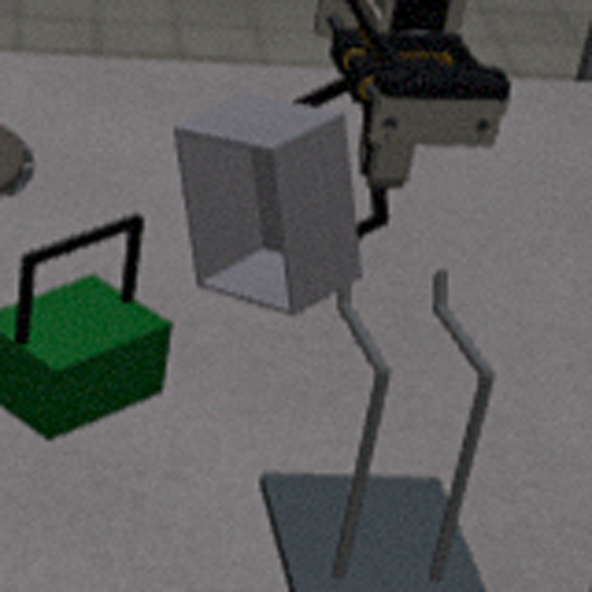

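View pics/side5.png

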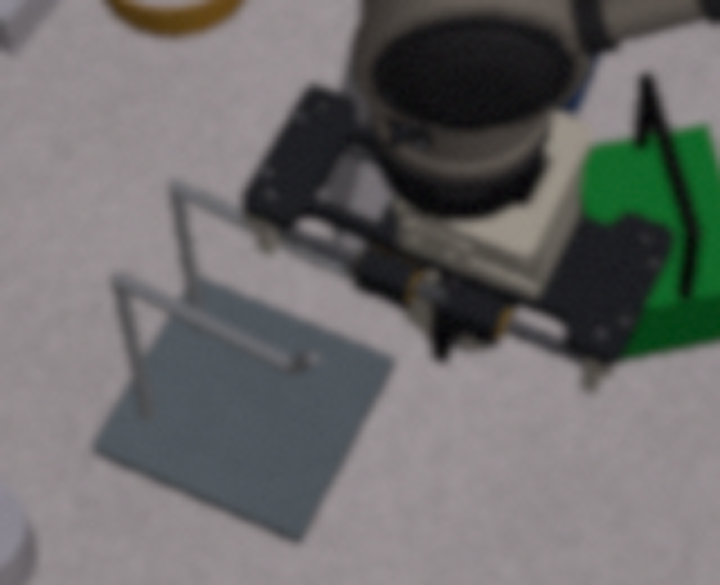

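The cover has swung in the pinch, rotating about the jaw axis, probably from inertia on the fast sideways move. It now touches the near prong at (345,290) in the crop. I'll back off up and toward -x, slowly.

Request:
jog_arm:
  series:
    - [-0.5,0,-0.3,0]
    - [-1.2,0,-0.6,0]
    - [-2,0,-1,0]
    - [-3,0,-1,0]
    - [-4,0,-1,0]
    - [-5,0,-1,0]
    - [-5.8,0,-1,0]
    - [-6,0,-1,0]

```text
t: 7.55
tcp_pos: [0.3824, 0.3241, 0.26]
tcp_rot: [0.029, 1.549, 0.098]
contact_force: [0.0, 0.7, -3.6]
finger_gap: 0.009
```

```bash
python3 - <<'E'
from h import *
go([.4,.3,.25],.068)
p=vision.read_camera("wrist"); cv2.imwrite("pics/w6.png",p["img"][:,:,::-1])
p=vision.read_camera("scene"); crop(p,340,110,200,190,4,"pics/scene6.png")
W=cloud(p)
m=sel(W,(.25,.48),(.15,.45),(.135,.32)); v,u=np.nonzero(m)
P=W[m];print(np.percentile(P,2,axis=0),np.percentile(P,98,axis=0))
E
```

```text
t 7.55 tcp [0.3824 0.3241 0.26  ] row [ 1.04 -2.53  1.57] turn 0.1 | xdir [ 0.022  0.002 -1.   ] zdir [0.997 0.069 0.022] F [ 0.   0.7 -3.6] gap 0.009 j6 0.49
[0.37928819 0.18389654 0.16212442] [0.46781533 0.33394282 0.31724047]
```

View pics/scene6.png

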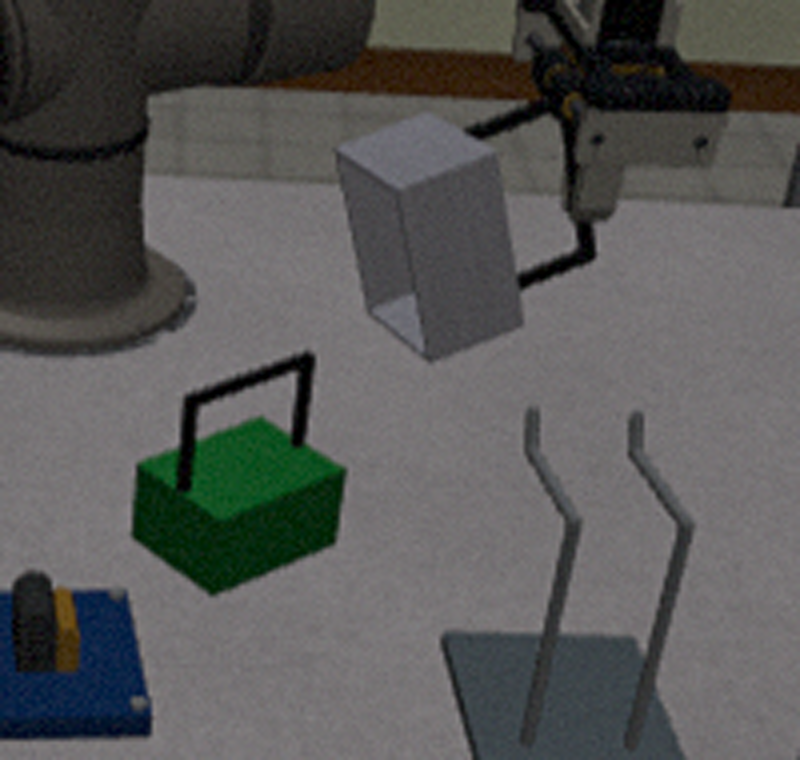

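View pics/w6.png

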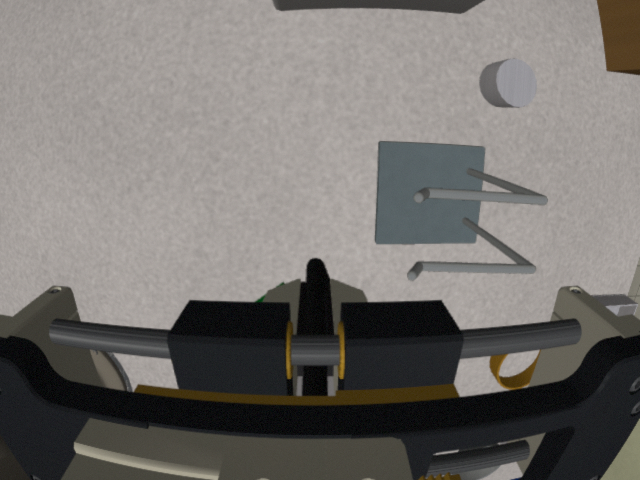

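The cover is off the prong, but it has rotated about 85° in the fingers. I'll move a little away from the green cover, ease the grip force in stages so the cover swings back down, then square it on the table.

Request:
jog_arm:
  series:
    - [0.2,0.3,-0.2,0]
    - [0.5,1,-0.4,0]
    - [1,1.7,-0.6,0]
    - [1.5,2.4,-0.8,0]
    - [2,3.1,-1,0]
    - [2.5,3.8,-1,0]
    - [2.8,4.3,-1,0]
    - [3,4.5,-1,0]
  force: 20

```text
t: 8.32
tcp_pos: [0.3695, 0.369, 0.2278]
tcp_rot: [-0.025, 1.551, 0.045]
contact_force: [0.6, -1.1, -2.9]
finger_gap: 0.0092
```

Request:
jog_arm:
  series:
    - [0,0,0,0]
    - [0,0,0,0]
    - [0,0,0,0]
    - [0,0,0,0]
  force: 14

```text
t: 8.65
tcp_pos: [0.3698, 0.3687, 0.228]
tcp_rot: [-0.026, 1.55, 0.043]
contact_force: [-0.6, -0.5, -2.7]
finger_gap: 0.0094
```

```bash
python3 - <<'E'
from h import *
go([.375,.375,.2],.068)
p=vision.read_camera("scene"); crop(p,340,110,200,190,3,"pics/scene7.png")
E
```

```text
t 8.65 tcp [0.3698 0.3687 0.228 ] row [2.81 0.59 0.51] turn 0.1 | xdir [ 0.021  0.001 -1.   ] zdir [0.997 0.069 0.021] F [-0.6 -0.5 -2.7] gap 0.0094 j6 0.58
```

View pics/scene7.png

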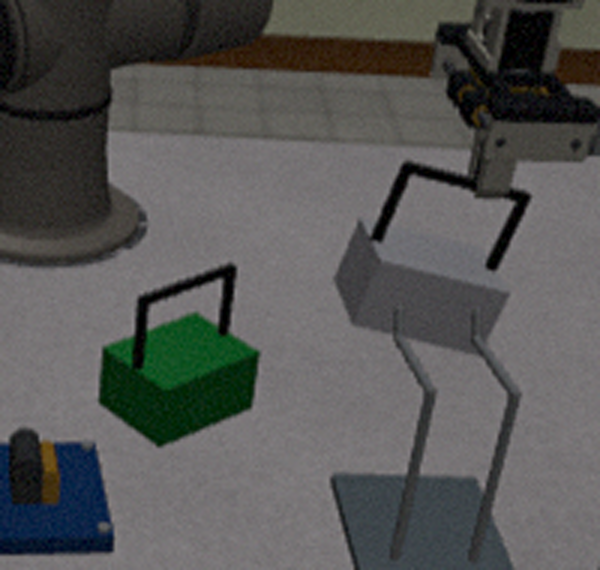

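It has swung back to about 15-20° and is gripped about 2 cm off-centre. I'll set it on the free table here, let go and regrasp at the middle.

Request:
jog_arm:
  series:
    - [1,0,0,0]
    - [2.5,0,0,0]
    - [4,0,0,0]
    - [5.5,0,0,0]
    - [7,0,0,0]
    - [8.5,0,0,0]
    - [9.5,0,0,0]
    - [10,0,0,0]
  force: 12

```text
t: 9.37
tcp_pos: [0.372, 0.3702, 0.1285]
tcp_rot: [0.13, 1.549, 0.199]
contact_force: [-5.0, 4.2, 16.2]
finger_gap: 0.0092
```

Request:
jog_arm:
  series:
    - [0.4,0,0,0]
    - [0.8,0,0,0]
    - [1.2,0,0,0]
    - [1.6,0,0,0]
    - [1.9,0,0,0]
    - [2.1,0,0,0]
    - [2.2,0,0,0]
    - [2.2,0,0,0]
  force: 8

```text
t: 10.03
tcp_pos: [0.3732, 0.3718, 0.1081]
tcp_rot: [0.251, 1.545, 0.32]
contact_force: [-2.4, 3.1, 8.5]
finger_gap: 0.0095
```

```bash
python3 - <<'E'
from h import *
go([.375,.375,.106],.068)
p=vision.read_camera("scene"); crop(p,340,110,200,190,3,"pics/scene8.png")
E
```

```text
t 10.03 tcp [0.3732 0.3718 0.1081] row [0.21 0.31 0.19] turn 0.0 | xdir [ 0.025  0.008 -1.   ] zdir [0.997 0.068 0.025] F [-2.4  3.1  8.5] gap 0.0095 j6 0.58
```

View pics/scene8.png

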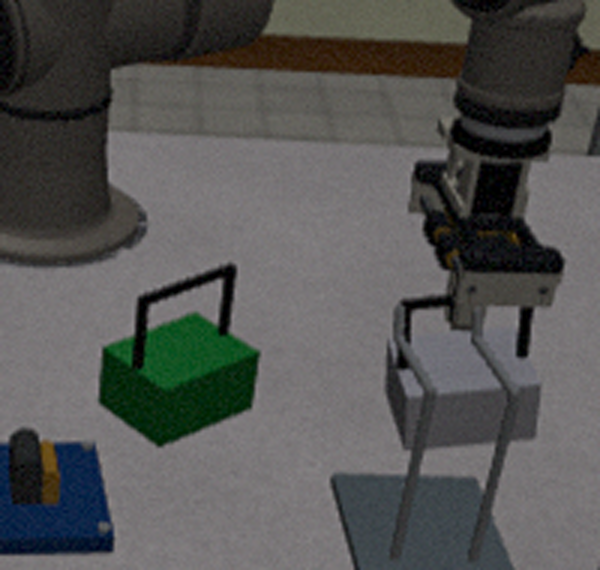

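It's flat on the table now. I'll open partly, rise and measure the bar.

Request:
jog_arm:
  series:
    - [0,0,0,0]
    - [0,0,0,0]
    - [0,0,0,0]
    - [0,0,0,0]
    - [-2,0,0,0]
    - [-5,0,0,0]
    - [-8,0,0,0]
    - [-8,0,0,0]
  gripper: -0.3

```text
t: 10.75
tcp_pos: [0.3737, 0.3727, 0.1935]
tcp_rot: [0.332, 1.535, 0.4]
contact_force: [0.4, 1.4, 0.2]
finger_gap: 0.0323
```

```bash
python3 - <<'E'
from h import *
go([.375,.375,.106],.068)
p=vision.read_camera("wrist"); cv2.imwrite("pics/w9.png",p["img"][:,:,::-1])
for n in ["scene","side"]:
    p=vision.read_camera(n); W=cloud(p); dark=p["img"].max(-1)<60
    m=sel(W,(.3,.45),(.27,.46),(.11,.145))&dark; P=W[m]
    print(n,len(P),*line(P),np.percentile(P,2,axis=0).round(3),np.percentile(P,98,axis=0).round(3))
    m=sel(W,(.3,.45),(.25,.46),(.05,.075)); P=W[m]
    print(n,len(P),*line(P),np.percentile(P,2,axis=0).round(3),np.percentile(P,98,axis=0).round(3))
E
```

```text
t 10.75 tcp [0.3737 0.3727 0.1935] row [ 8.75  0.12 -0.15] turn 0.0 | xdir [ 0.033  0.014 -0.999] zdir [0.997 0.068 0.034] F [0.4 1.4 0.2] gap 0.0323 j6 0.58
scene 174 [0.3632 0.3886 0.1244] [ 0.1   -0.995 -0.003] [0.0362 0.0052 0.0024] [0.355 0.335 0.111] [0.372 0.44  0.131]
scene 712 [0.3684 0.39   0.0593] [ 0.211 -0.977 -0.022] [0.0323 0.026  0.0032] [0.319 0.333 0.051] [0.405 0.442 0.068]
side 112 [0.3591 0.4018 0.1301] [-0.096  0.995 -0.013] [0.0275 0.0039 0.0016] [0.354 0.357 0.119] [0.365 0.444 0.136]
side 1530 [0.3595 0.3942 0.0614] [ 0.053 -0.999  0.006] [0.0329 0.0258 0.0031] [0.319 0.338 0.054] [0.404 0.446 0.067]
```

View pics/w9.png

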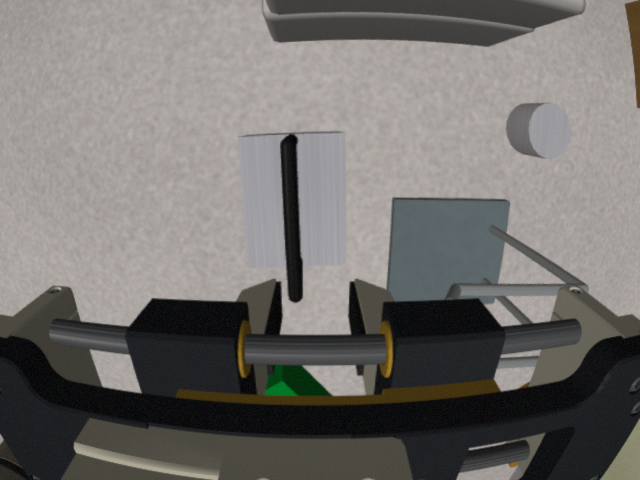

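```bash
python3 - <<'E'
from h import *
p=vision.read_camera("wrist")
a=wplane(p,290,135,.125);b=wplane(p,295,302,.125);m=(a+b)/2
print(a,b,m,a-b)
go([.3635,.389,.106],.1)
print(r.state()["joints"])
E
```

```text
[0.35293265 0.44442562 0.125     ] [0.36167741 0.33614617 0.125     ] [0.35730503 0.39028589 0.125     ] [-0.00874476  0.10827945  0.        ]
t 10.95 tcp [0.3708 0.3706 0.187 ] row [ 8.09  1.85 -0.8 ] turn -1.8 | xdir [ 0.023  0.007 -1.   ] zdir [0.997 0.068 0.024] F [ 0.1 -0.2  0.7] gap 0.0322 j6 0.58
[ 0.64400524  0.36449516  1.60699718 -0.00927302  1.14749747  0.57941877]
```

Request:
jog_arm:
  series:
    - [0,1,-0.6,-1.5]
    - [0.5,1.85,-1,-1.5]
    - [2.5,1.85,-1,-1.5]
    - [5,1.85,-1,-1.5]
    - [7.3,1.85,-1,-1.5]
    - [8,1.85,-1,-1.5]
    - [8,1.85,-1,-1.5]
    - [8,1.85,-1,-1.5]

```text
t: 11.62
tcp_pos: [0.3612, 0.3894, 0.1068]
tcp_rot: [0.183, 1.547, 0.278]
contact_force: [-0.0, 0.9, 0.3]
finger_gap: 0.0319
```

Request:
jog_arm:
  series:
    - [0,0,0,0]
    - [0,0,0,0]
    - [0,0,0,0]
    - [0,0,0,0]
    - [0,0,0,0]
    - [0,0,0,0]
    - [0,0,0,0]
    - [0,0,0,0]
  gripper: -1
  force: 60

```text
t: 12.28
tcp_pos: [0.3612, 0.3896, 0.1075]
tcp_rot: [0.206, 1.547, 0.301]
contact_force: [-2.1, 0.6, 5.7]
finger_gap: 0.0083
```

```bash
python3 - <<'E'
from h import *
go([.361,.389,.169],.068)
p=vision.read_camera("scene"); crop(p,340,110,200,190,3,"pics/scene10.png")
p=vision.read_camera("wrist"); cv2.imwrite("pics/w10.png",p["img"][:,:,::-1])
E
```

```text
t 12.28 tcp [0.3612 0.3896 0.1075] row [-6.15 -0.03  0.12] turn 1.6 | xdir [ 0.023  0.007 -1.   ] zdir [0.995 0.095 0.024] F [-2.1  0.6  5.7] gap 0.0083 j6 0.6
```

View pics/scene10.png

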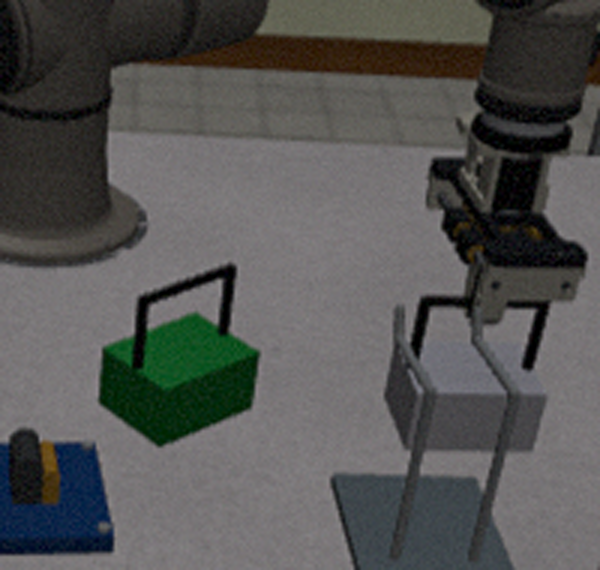

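View pics/w10.png

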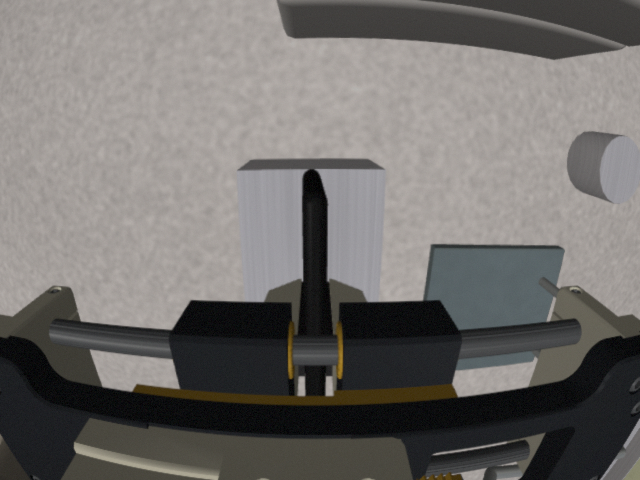

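Request:
jog_arm:
  series:
    - [-0.4,0,0,0]
    - [-1,0,0,0.5]
    - [-1.8,0,0,1]
    - [-2.8,0,0,1.5]
    - [-4,0,0,1.6]
    - [-5.2,0,0,1.6]
    - [-6.2,0,0,1.6]
    - [-6.7,0,0,1.6]

```text
t: 13.05
tcp_pos: [0.3602, 0.3895, 0.1765]
tcp_rot: [0.272, 1.544, 0.338]
contact_force: [0.3, 0.3, -2.8]
finger_gap: 0.0081
```

Request:
jog_arm:
  series:
    - [-0.1,-0.2,0,0]
    - [-0.2,-0.7,0,0]
    - [-0.2,-1.5,0,0]
    - [-0.2,-2.5,0,0]
    - [-0.2,-3.5,0,0]
    - [-0.2,-4.5,0,0]
    - [-0.2,-5.3,0,0]
    - [-0.2,-5.6,0,0]

```text
t: 13.72
tcp_pos: [0.3639, 0.332, 0.178]
tcp_rot: [0.254, 1.545, 0.319]
contact_force: [0.9, -0.3, -2.6]
finger_gap: 0.0082
```

```bash
python3 - <<'E'
from h import *
go([.361,.3215,.171],.068)
p=vision.read_camera("scene"); crop(p,380,140,150,150,4,"pics/scene11.png")
p=vision.read_camera("wrist"); cv2.imwrite("pics/w11.png",p["img"][:,:,::-1])
print(wplane(p,0,0,.16))
E
```

```text
t 13.72 tcp [0.3639 0.332  0.178 ] row [ 0.68 -1.04 -0.38] turn -0.1 | xdir [ 0.025  0.008 -1.   ] zdir [0.998 0.065 0.025] F [ 0.9 -0.3 -2.6] gap 0.0082 j6 0.53
[0.16078383 0.4991859  0.16      ]
```

View pics/scene11.png

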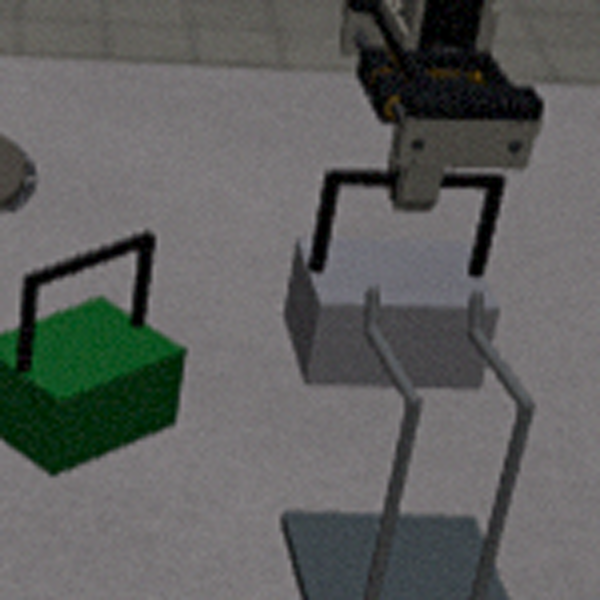

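View pics/w11.png

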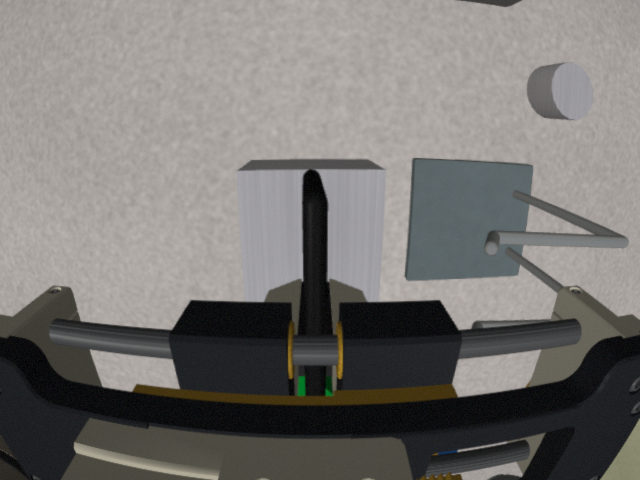

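```bash
python3 - <<'E'
from h import *
p=vision.read_camera("wrist")
print(wplane(p,492,238,.170),wplane(p,624,241,.163))
p=vision.read_camera("side"); W=cloud(p); crop(p,200,270,160,130,4.5,"pics/side11.png")
go([.361,.3225,.171],.068)
E
```

```text
[0.45487451 0.36718574 0.17      ] [0.5714178  0.36906271 0.163     ]
t 13.92 tcp [0.3641 0.3337 0.1782] row [ 0.7  -1.11 -0.4 ] turn -0.1 | xdir [ 0.025  0.009 -1.   ] zdir [0.997 0.066 0.026] F [ 0.2 -0.5 -2.6] gap 0.0078 j6 0.53
```

View pics/side11.png

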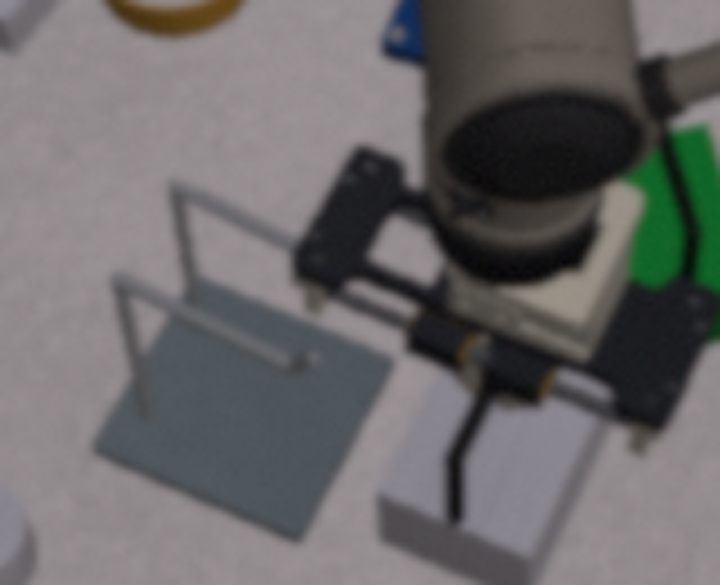

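Request:
jog_arm:
  series:
    - [0.1,-0.2,0.1,0]
    - [0.2,-0.5,0.3,0]
    - [0.3,-0.8,0.7,0]
    - [0.3,-0.9,1.3,0]
    - [0.35,-0.9,2.1,0]
    - [0.35,-0.9,3.1,0]
    - [0.4,-0.9,4,0]
    - [0.4,-0.9,4.6,0]

```text
t: 14.58
tcp_pos: [0.4123, 0.328, 0.1752]
tcp_rot: [0.283, 1.543, 0.349]
contact_force: [0.0, -0.9, -2.4]
finger_gap: 0.0085
```

```bash
python3 - <<'E'
from h import *
go([.487,.333,.175],.068)
p=vision.read_camera("scene"); crop(p,380,140,150,150,4,"pics/scene12.png")
E
```

```text
t 14.58 tcp [0.4123 0.328  0.1752] row [0.22 0.01 7.48] turn -0.1 | xdir [ 0.026  0.01  -1.   ] zdir [0.997 0.066 0.027] F [ 0.  -0.9 -2.4] gap 0.0085 j6 0.47
```

View pics/scene12.png

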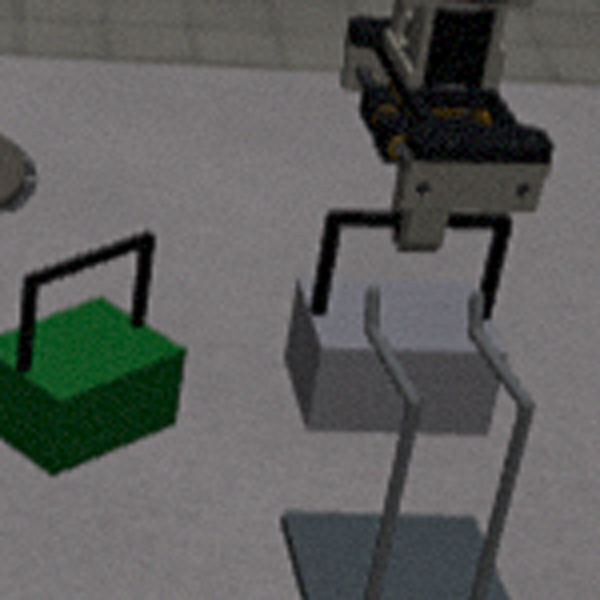

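Request:
jog_arm:
  series:
    - [0.05,0,0.5,0]
    - [0.1,0,1.3,0]
    - [0.15,0,2.3,0]
    - [0.2,0,3.4,0]
    - [0.2,0,4.5,0]
    - [0.2,0,5.6,0]
    - [0.2,0,6.7,0]
    - [0.2,0,7.3,0]

```text
t: 15.3
tcp_pos: [0.4876, 0.3328, 0.1752]
tcp_rot: [0.275, 1.541, 0.34]
contact_force: [1.2, 0.2, -2.1]
finger_gap: 0.0085
```

```bash
python3 - <<'E'
from h import *
go([.487,.333,.14],.068)
p=vision.read_camera("scene"); crop(p,380,140,150,150,4,"pics/scene13.png")
p=vision.read_camera("side"); crop(p,200,270,160,130,4.5,"pics/side13.png")
p=vision.read_camera("wrist"); cv2.imwrite("pics/w13.png",p["img"][:,:,::-1])
E
```

```text
t 15.3 tcp [0.4876 0.3328 0.1752] row [ 3.51 -0.   -0.16] turn -0.2 | xdir [ 0.028  0.01  -1.   ] zdir [0.997 0.065 0.028] F [ 1.2  0.2 -2.1] gap 0.0085 j6 0.41
```

View pics/scene13.png

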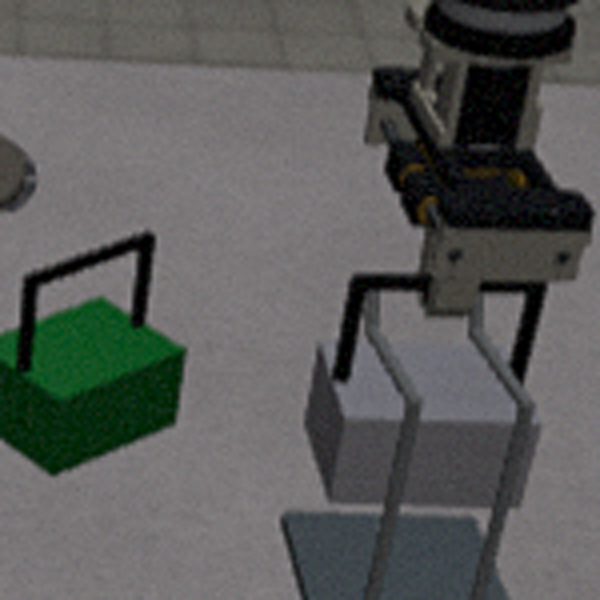

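View pics/w13.png

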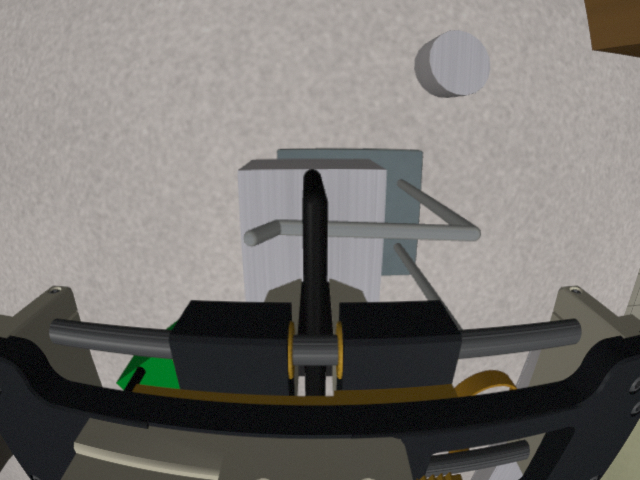

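The bar is over both prongs and past the tips, so I'll lower it.

Request:
jog_arm:
  series:
    - [0.3,0,0,0]
    - [0.8,0,0,0]
    - [1.4,0,0,0]
    - [2,0,0,0]
    - [2.5,0,0,0]
    - [2.8,0,0,0]
    - [3,0,0,0]
    - [3,0,0,0]

```text
t: 16.12
tcp_pos: [0.4867, 0.3329, 0.1443]
tcp_rot: [0.275, 1.544, 0.34]
contact_force: [-0.7, -0.1, -1.9]
finger_gap: 0.0085
```

```bash
python3 - <<'E'
from h import *
go([.487,.333,.14],.068)
E
```

```text
t 16.12 tcp [0.4867 0.3329 0.1443] row [0.44 0.01 0.02] turn -0.2 | xdir [ 0.025  0.009 -1.   ] zdir [0.998 0.065 0.026] F [-0.7 -0.1 -1.9] gap 0.0085 j6 0.41
```

Request:
jog_arm:
  series:
    - [0.15,0,0,0]
    - [0.3,0,0,0]
    - [0.45,0,0,0]
    - [0.6,0,0,0]
    - [0.6,0,0,0]

```text
t: 16.53
tcp_pos: [0.4873, 0.3332, 0.1431]
tcp_rot: [0.286, 1.539, 0.352]
contact_force: [-9.1, -6.2, 25.5]
finger_gap: 0.0082
```

```bash
python3 - <<'E'
from h import *
go([.487,.333,.14],.068)
p=vision.read_camera("scene"); crop(p,380,140,150,150,4,"pics/scene14.png")
E
```

```text
t 16.53 tcp [0.4873 0.3332 0.1431] row [ 0.31 -0.02 -0.04] turn -0.1 | xdir [ 0.029  0.011 -1.   ] zdir [0.997 0.065 0.03 ] F [-9.1 -6.2 25.5] gap 0.0082 j6 0.41
```

View pics/scene14.png

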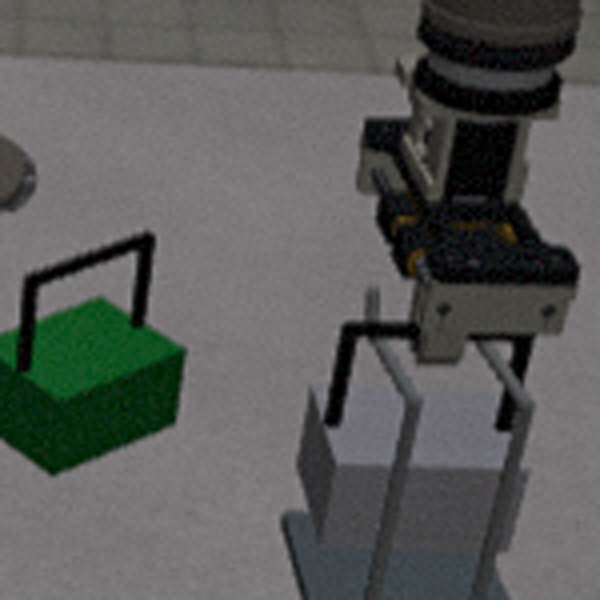

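The bar rests on both prongs at 25 N. I'll relax the push, open and rise slowly.

Request:
jog_arm:
  series:
    - [0,0,0,0]
    - [0,0,0,0]
    - [0,0,0,0]
    - [0,0,0,0]

```text
t: 16.92
tcp_pos: [0.4878, 0.3335, 0.1437]
tcp_rot: [0.295, 1.538, 0.36]
contact_force: [-1.2, 0.1, 5.3]
finger_gap: 0.0079
```

Request:
jog_arm:
  series:
    - [0,0,0,0]
    - [0,0,0,0]
    - [0,0,0,0]
    - [0,0,0,0]
    - [0,0,0,0]
    - [0,0,0,0]
  gripper: -0.2

```text
t: 17.42
tcp_pos: [0.4878, 0.3335, 0.1435]
tcp_rot: [0.292, 1.538, 0.358]
contact_force: [1.0, -0.4, 0.6]
finger_gap: 0.0364
```

```bash
python3 - <<'E'
from h import *
go([.487,.333,.24],.068)
p=vision.read_camera("scene"); crop(p,380,140,150,150,4,"pics/scene15.png")
p=vision.read_camera("wrist"); cv2.imwrite("pics/w15.png",p["img"][:,:,::-1])
E
```

```text
t 17.42 tcp [0.4878 0.3335 0.1435] row [-9.65  0.05  0.22] turn -0.1 | xdir [ 0.031  0.011 -0.999] zdir [0.997 0.065 0.031] F [ 1.  -0.4  0.6] gap 0.0364 j6 0.41
```

View pics/scene15.png

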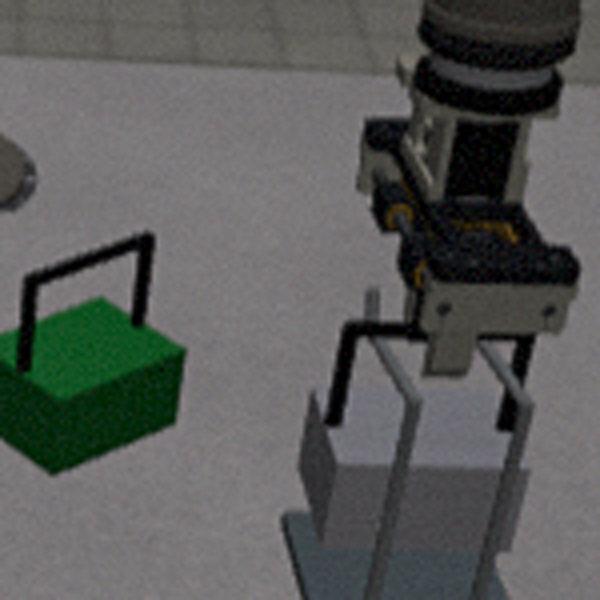

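View pics/w15.png

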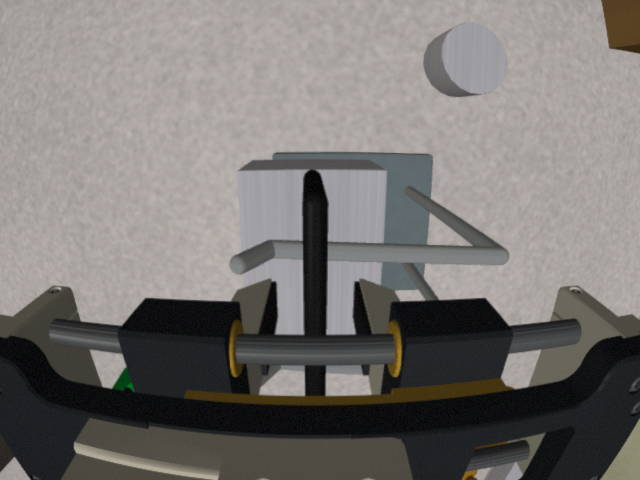

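It hangs and the fingers are clear. Rising now, then on to the gauge.

Request:
jog_arm:
  series:
    - [-1,0,0,0]
    - [-2.5,0,0,0]
    - [-4,0,0,0]
    - [-6,0,0,0]
    - [-8,0,0,0]
    - [-10,0,0,0]
    - [-11,0,0,0]
    - [-11,0,0,0]

```text
t: 18.18
tcp_pos: [0.4853, 0.3327, 0.2567]
tcp_rot: [0.31, 1.532, 0.376]
contact_force: [-0.0, 0.1, 0.4]
finger_gap: 0.0369
```

```bash
python3 - <<'E'
from h import *
p=vision.read_camera("scene"); W=cloud(p); dark=p["img"].max(-1)<60
cv2.imwrite("pics/scene16.png",p["img"][:,:,::-1])
m=sel(W,(.4,.55),(.26,.40),(.145,.19))&dark;P=W[m];print("bail",len(P),*line(P))
m=sel(W,(.55,.6),(-.32,-.24),(.13,.18))&dark;P=W[m];print("grip",len(P),*line(P),np.percentile(P,2,axis=0).round(3),np.percentile(P,98,axis=0).round(3))
m=sel(W,(.565,.585),(-.36,-.2),(.02,.125));P=W[m];print("dial",len(P)); 
A=np.c_[P[:,1],np.ones(len(P))]
print("dial x=a*y+b",np.linalg.lstsq(A,P[:,0],rcond=None)[0])
# blue plate / foot outline
hsv=cv2.cvtColor(p["img"],cv2.COLOR_RGB2HSV)
bl=(hsv[...,0]>95)&(hsv[...,0]<125)&(hsv[...,1]>120)
for nm,m in [("plate",bl&sel(W,(.42,.64),(-.1,.12),(.012,.025))),("foot",sel(W,(.5,.65),(-.37,-.19),(.0065,.014)))]:
    P=W[m].astype(np.float32); print(nm,len(P),cv2.minAreaRect(P[:,:2].copy()))
m=sel(W,(.47,.59),(-.03,.06),(.055,.07));P=W[m];print("ridge",len(P),*line(P),np.percentile(P,2,axis=0).round(3),np.percentile(P,98,axis=0).round(3))
go([.573,-.283,.25],0)
E
```

```text
bail 251 [0.4916 0.3314 0.1607] [ 0.054 -0.999 -0.001] [0.0352 0.01   0.0054]
grip 371 [ 0.5733 -0.2831  0.1526] [-0.021 -0.982  0.188] [0.0137 0.0127 0.0045] [ 0.561 -0.307  0.131] [ 0.58  -0.263  0.17 ]
dial 1473
dial x=a*y+b [0.065701   0.59359886]
plate 1361 ((0.5261245965957642, 0.015564367175102234), (0.1310722380876541, 0.12804582715034485), 8.521984100341797)
foot 487 ((0.5679045915603638, -0.2850060760974884), (0.1310795694589615, 0.05257260426878929), 86.12325286865234)
ridge 114 [0.5261 0.0152 0.0601] [ 0.988  0.154 -0.025] [0.0141 0.0061 0.0024] [0.503 0.004 0.056] [0.547 0.027 0.064]
t 18.23 tcp [0.4847 0.3324 0.2546] row [-2.000e-02 -6.199e+01  4.780e+00] turn 3.8 | xdir [ 0.033  0.013 -0.999] zdir [0.997 0.065 0.034] F [-0.5 -0.4 -0.1] gap 0.0367 j6 0.41
```

View pics/scene16.png

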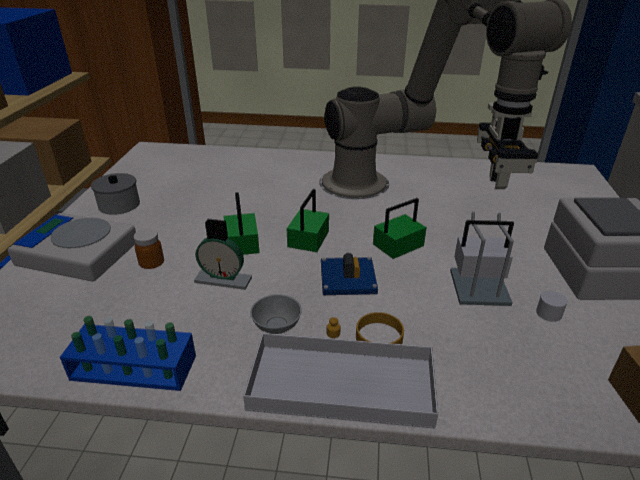

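The cover hangs still on the stand. The bail is measured at (0.492, 0.331, 0.161). Now over to the gauge.

Request:
jog_arm:
  series:
    - [0,-3,0.3,0]
    - [0,-7,0.7,0]
    - [0,-11,1,1]
    - [0,-15,1.3,2]
    - [0,-19,1.6,3]
    - [0,-23,2,4]
    - [0,-27,2.3,5]
    - [0,-30.5,2.5,6]
  gripper: 0.1

```text
t: 18.9
tcp_pos: [0.529, 0.0273, 0.2507]
tcp_rot: [0.434, 1.538, 0.393]
contact_force: [0.4, 0.1, -0.8]
finger_gap: 0.0508
```

```bash
python3 - <<'E'
from h import *
go([.571,-.284,.235],-.067)
E
```

```text
t 18.9 tcp [0.529  0.0273 0.2507] row [  1.31 -30.95   5.42] turn 1.5 | xdir [ 0.03   0.013 -0.999] zdir [ 0.999 -0.041  0.03 ] F [ 0.4  0.1 -0.8] gap 0.0508 j6 -0.07
```

Request:
jog_arm:
  series:
    - [0.5,-4,1,1.5]
    - [0.5,-8,1.7,1.5]
    - [0.5,-12,2.4,1.5]
    - [0.6,-16,3.1,1.5]
    - [0.8,-20,3.8,1.5]
    - [1,-24,4.5,1.5]
    - [1.3,-28,5,1.5]
    - [1.3,-30.9,5.4,1.5]

```text
t: 19.57
tcp_pos: [0.5697, -0.2865, 0.2322]
tcp_rot: [0.548, 1.54, 0.48]
contact_force: [-0.3, 0.2, 0.7]
finger_gap: 0.0503
```

Request:
jog_arm:
  series:
    - [0,0,0,0]
    - [0,0,0,0]

```text
t: 19.73
tcp_pos: [0.5684, -0.288, 0.2292]
tcp_rot: [0.695, 1.542, 0.623]
contact_force: [-0.6, 0.5, 0.4]
finger_gap: 0.0504
```

```bash
python3 - <<'E'
from h import *
go([.571,-.284,.133],-.067)
p=vision.read_camera("wrist"); cv2.imwrite("pics/w17.png",p["img"][:,:,::-1])
for t in ["gauge_grip"]:
    print([(round(d["p"],2),np.round(d["at"]),wplane(p,*d["at"],.148).round(4)) for d in vision.mark_of(p,t)[:2]])
p=vision.read_camera("side"); print([(round(d["p"],2),np.round(d["at"])) for d in vision.mark_of(p,"gauge_grip")[:2]]); crop(p,280,120,160,120,4.5,"pics/side17.png")
E
```

```text
t 19.73 tcp [ 0.5684 -0.288   0.2292] row [9.63 0.24 0.02] turn -0.3 | xdir [ 0.023  0.017 -1.   ] zdir [ 0.997 -0.072  0.022] F [-0.6  0.5  0.4] gap 0.0504 j6 -0.54
[(0.58, array([310., 234.]), array([ 0.5686, -0.2771,  0.148 ]))]
[(0.94, array([352., 162.]))]
```

View pics/w17.png

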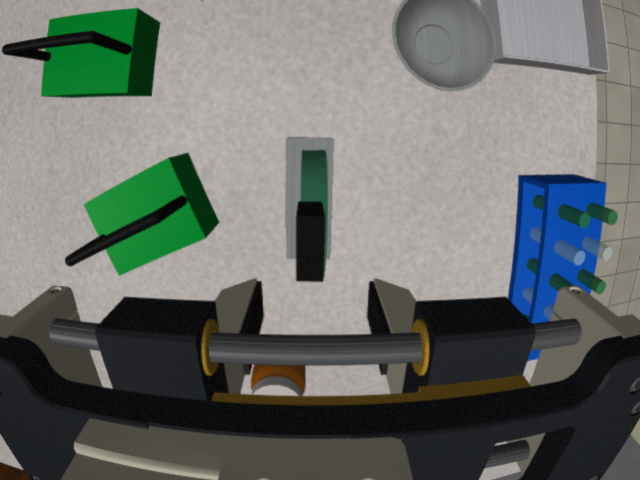

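Request:
jog_arm:
  series:
    - [1,0.3,0.1,0]
    - [3,0.55,0.1,0]
    - [5,0.55,0.1,0]
    - [7,0.55,0.1,0]
    - [8.5,0.55,0.1,0]
    - [9.3,0.55,0.1,0]
    - [9.6,0.55,0.1,0]
    - [9.6,0.55,0.1,0]

```text
t: 20.6
tcp_pos: [0.5737, -0.2772, 0.1358]
tcp_rot: [0.603, 1.541, 0.537]
contact_force: [0.4, 0.5, 0.2]
finger_gap: 0.0505
```

```bash
python3 - <<'E'
from h import *
go([.571,-.282,.133],-.067)
p=vision.read_camera("wrist"); cv2.imwrite("pics/w18.png",p["img"][:,:,::-1])
p=vision.read_camera("scene"); crop(p,170,140,110,160,5,"pics/scene18.png")
E
```

```text
t 20.6 tcp [ 0.5737 -0.2772  0.1358] row [ 0.27 -0.5  -0.24] turn 0.0 | xdir [ 0.026  0.015 -1.   ] zdir [ 0.997 -0.066  0.025] F [0.4 0.5 0.2] gap 0.0505 j6 -0.53
```

View pics/w18.png

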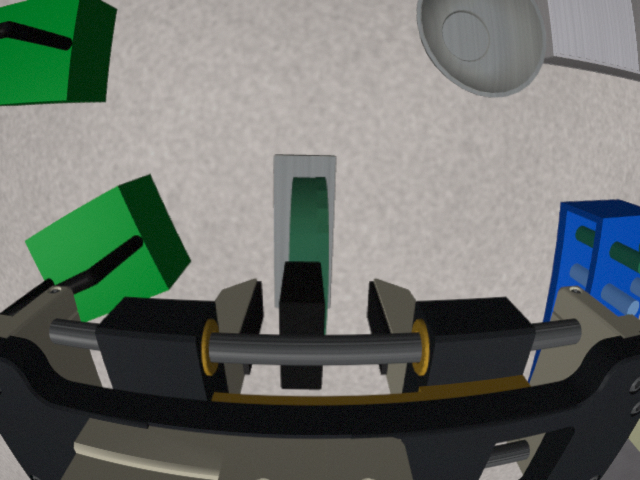

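View pics/scene18.png

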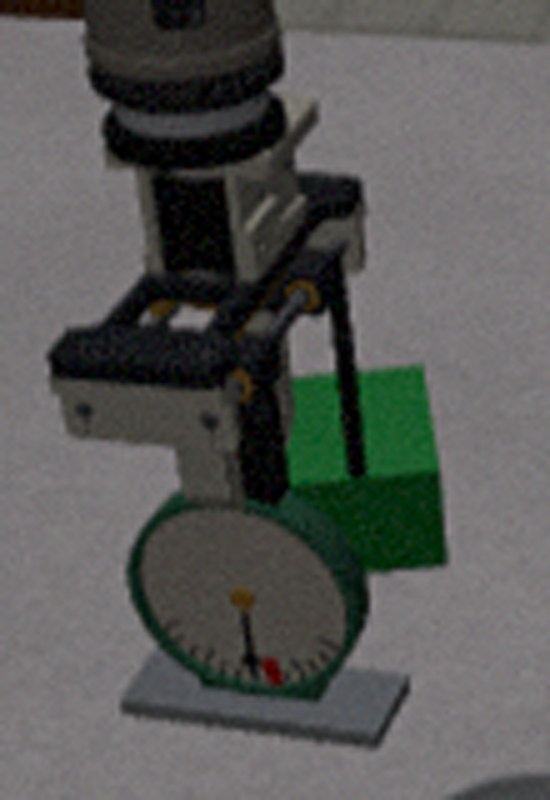

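Request:
jog_arm:
  series:
    - [0.1,-0.2,-0.2,0]
    - [0.3,-0.4,-0.35,0]
    - [0.3,-0.4,-0.35,0]

```text
t: 20.95
tcp_pos: [0.5702, -0.2823, 0.1344]
tcp_rot: [0.506, 1.539, 0.439]
contact_force: [0.1, 0.8, 0.3]
finger_gap: 0.0506
```

Request:
jog_arm:
  series:
    - [0,0,0,0]
    - [0,0,0,0]
    - [0,0,0,0]
    - [0,0,0,0]
    - [0,0,0,0]
    - [0,0,0,0]
    - [0,0,0,0]
    - [0,0,0,0]
  gripper: -1
  force: 50

```text
t: 21.62
tcp_pos: [0.5698, -0.2821, 0.1344]
tcp_rot: [0.532, 1.54, 0.465]
contact_force: [-2.1, 0.8, 2.3]
finger_gap: 0.0176
```

Request:
jog_arm:
  series:
    - [-0.4,0,0,0]
    - [-1.2,0,0,0]
    - [-2.5,0,0,0]
    - [-4,0,0,0]
    - [-5.8,0,0,0]
    - [-7.6,0,0,0]
    - [-9,0,0,0]
    - [-9.5,0,0,0]

```text
t: 22.28
tcp_pos: [0.5682, -0.2839, 0.2323]
tcp_rot: [0.411, 1.538, 0.344]
contact_force: [0.7, -0.6, -3.1]
finger_gap: 0.0175
```

```bash
python3 - <<'E'
from h import *
go([.525,.015,.23],.15)
p=vision.read_camera("scene"); crop(p,170,100,110,160,5,"pics/scene19.png")
E
```

```text
t 22.28 tcp [ 0.5682 -0.2839  0.2323] row [ 0.43 29.53 -6.32] turn -12.4 | xdir [ 0.031  0.011 -0.999] zdir [ 0.997 -0.067  0.03 ] F [ 0.7 -0.6 -3.1] gap 0.0175 j6 -0.54
```

View pics/scene19.png

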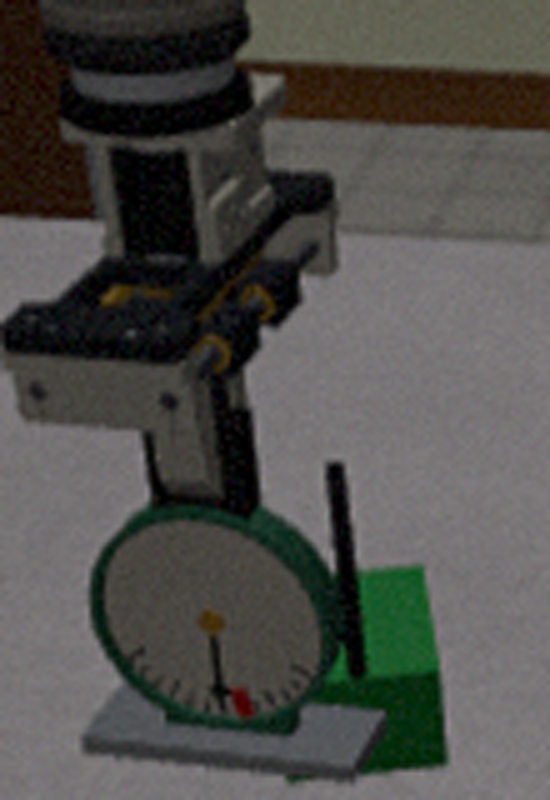

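The gauge is held upright with the foot at about z=0.098. Carrying it smoothly to the stud.

Request:
jog_arm:
  series:
    - [0,0.4,0,0]
    - [0,1.2,-0.2,-1]
    - [0,2.5,-0.5,-2]
    - [0,4.2,-0.9,-3]
    - [0,6.2,-1.3,-4.5]
    - [0,8.4,-1.8,-6]
    - [0,10.7,-2.3,-7.5]
    - [0,13,-2.8,-9]

```text
t: 23.0
tcp_pos: [0.5478, -0.1498, 0.232]
tcp_rot: [0.31, 1.539, 0.402]
contact_force: [0.4, -0.1, -3.5]
finger_gap: 0.0179
```

Request:
jog_arm:
  series:
    - [0,2.3,-0.4,-0.5]
    - [0,4.6,-0.8,-1]
    - [0,6.9,-1.2,-2]
    - [0,9.1,-1.6,-2.5]
    - [0,11.1,-2,-3]
    - [0,12.8,-2.3,-3.4]
    - [0,14.1,-2.5,-3.4]
    - [0,14.9,-2.6,-3.4]

```text
t: 23.67
tcp_pos: [0.5069, -0.0017, 0.2323]
tcp_rot: [0.285, 1.54, 0.439]
contact_force: [-0.4, -0.4, -3.8]
finger_gap: 0.018
```

```bash
python3 - <<'E'
from h import *
go([.525,.015,.21],.15)
p=vision.read_camera("scene"); crop(p,290,130,130,170,4.5,"pics/scene20.png")
p=vision.read_camera("side"); crop(p,240,170,170,140,4.5,"pics/side20.png")
E
```

```text
t 23.67 tcp [ 0.5069 -0.0017  0.2323] row [2.3  1.35 1.98] turn 0.2 | xdir [ 0.028  0.013 -1.   ] zdir [0.988 0.153 0.03 ] F [-0.4 -0.4 -3.8] gap 0.018 j6 -0.33
```

View pics/scene20.png

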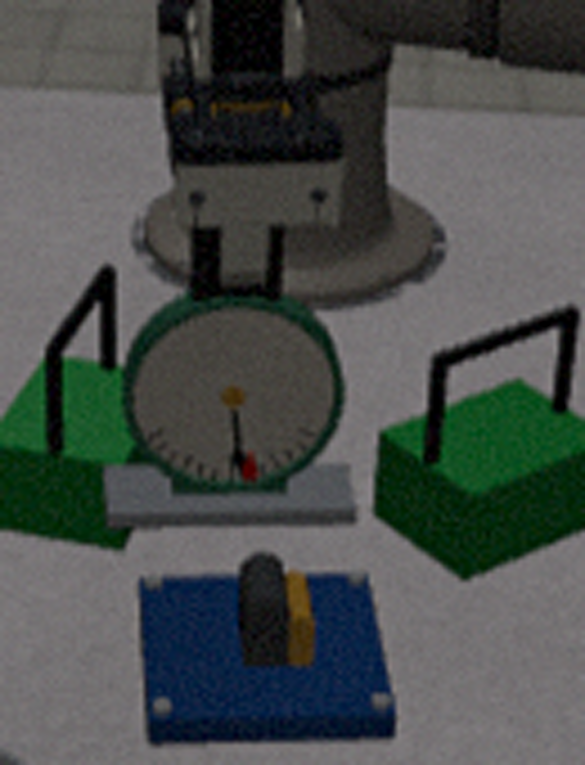

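View pics/side20.png

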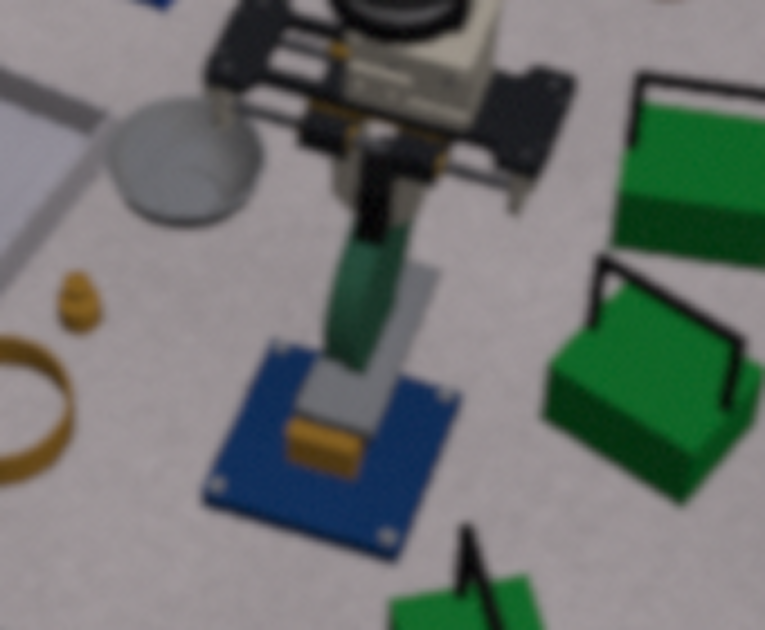

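Request:
jog_arm:
  series:
    - [0.2,0.2,0.3,0]
    - [0.5,0.6,0.8,0]
    - [0.9,1,1.3,0]
    - [1.4,1.15,1.6,0]
    - [2,1.15,1.7,0]
    - [2.6,1.15,1.7,0]
    - [2.9,1.15,1.7,0]
    - [3,1.15,1.7,0]

```text
t: 24.43
tcp_pos: [0.5229, 0.0117, 0.2021]
tcp_rot: [0.294, 1.541, 0.448]
contact_force: [-0.2, -0.3, -3.5]
finger_gap: 0.0179
```

```bash
python3 - <<'E'
from h import *
go([.522,.013,.196],.15)
p=vision.read_camera("scene"); crop(p,290,130,130,170,4.5,"pics/scene21.png")
p=vision.read_camera("side"); crop(p,240,170,170,140,4.5,"pics/side21.png")
E
```

```text
t 24.43 tcp [0.5229 0.0117 0.2021] row [ 0.6   0.14 -0.09] turn 0.2 | xdir [ 0.027  0.013 -1.   ] zdir [0.988 0.153 0.029] F [-0.2 -0.3 -3.5] gap 0.0179 j6 -0.29
```

View pics/scene21.png

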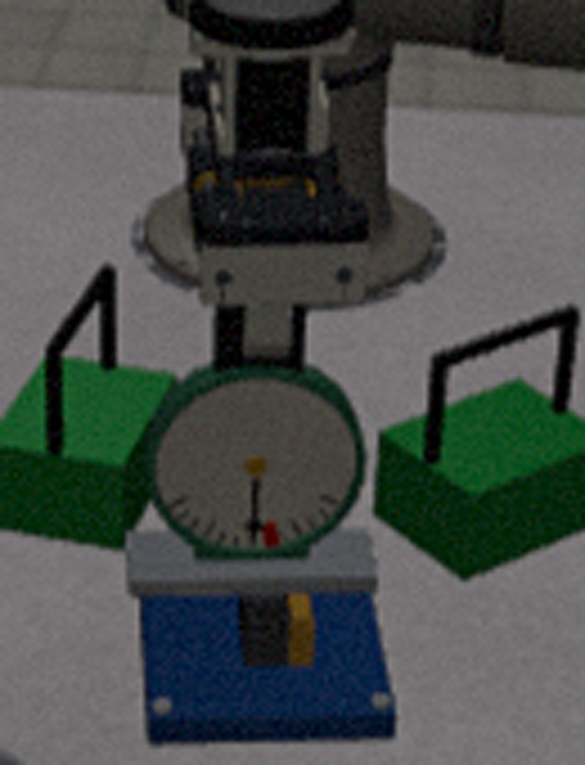

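View pics/side21.png

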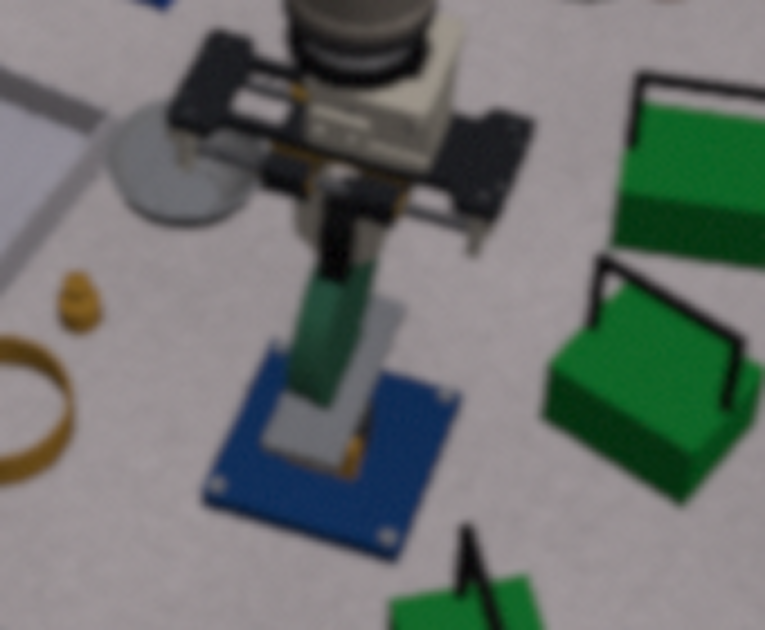

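The foot is about 6 mm to -y of the ridge centre. I'll shift by +1.2 cm so the contact lies on the -x half of the foot, then touch down.

Request:
jog_arm:
  series:
    - [0,0.3,0.1,0]
    - [0,0.7,0.3,0]
    - [0,1.1,0.4,0]
    - [0.1,1.2,0.4,0]
    - [0.3,1.2,0.4,0]
    - [0.5,1.2,0.4,0]
    - [0.6,1.2,0.4,0]
    - [0.6,1.2,0.4,0]

```text
t: 25.2
tcp_pos: [0.5254, 0.0242, 0.1967]
tcp_rot: [0.282, 1.54, 0.436]
contact_force: [0.0, 0.4, -3.6]
finger_gap: 0.0179
```

Request:
jog_arm:
  series:
    - [0.1,0,0,0]
    - [0.2,0,0,0]
    - [0.3,0,0,0]
    - [0.3,0,0,0]

```text
t: 25.53
tcp_pos: [0.5261, 0.0241, 0.1962]
tcp_rot: [0.234, 1.538, 0.387]
contact_force: [-3.2, 1.0, 12.8]
finger_gap: 0.0178
```

Request:
jog_arm:
  series:
    - [0.1,0.1,0,0]
    - [0.1,0.3,0,0]
    - [0.15,0.6,0,0]
    - [0.15,0.9,0,0]
    - [0.15,1.2,0,0]
    - [0.2,1.5,0,0]
    - [0.25,1.8,0,0]
    - [0.25,1.8,0,0]
  force: 12

```text
t: 26.2
tcp_pos: [0.5236, 0.0426, 0.1942]
tcp_rot: [0.23, 1.536, 0.384]
contact_force: [-1.7, -0.5, 5.1]
finger_gap: 0.0181
```

```bash
python3 - <<'E'
from h import *
go([.522,.013,.196],.15)
p=vision.read_camera("scene"); crop(p,290,130,130,170,4.5,"pics/scene22.png")
E
```

```text
t 26.2 tcp [0.5236 0.0426 0.1942] row [-0.22 -2.9  -0.61] turn 0.2 | xdir [ 0.032  0.013 -0.999] zdir [0.988 0.153 0.033] F [-1.7 -0.5  5.1] gap 0.0181 j6 -0.23
```

View pics/scene22.png

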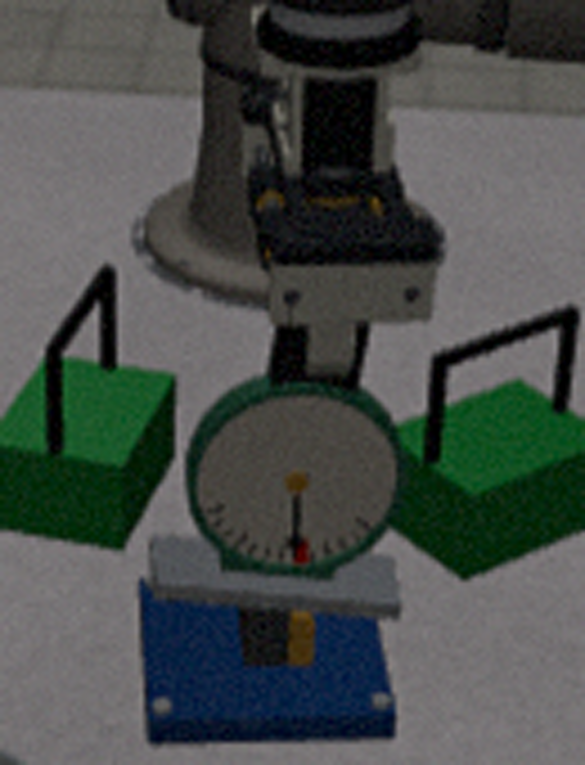

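Rocking works: the foot is tilted and the pointer is next to the mark. Now I'll measure the mark angle with sub-pixel colour centroids.

```bash
cat > meas.py <<'E'
from h import *
import sys
def meas(n=4,name=None):
    ims=[]
    for i in range(n):
        p=vision.read_camera("scene"); ims.append(p["img"].astype(float))
    im=np.mean(ims,0); W=cloud(p)
    R,G,B=im[...,0],im[...,1],im[...,2]
    v,u=np.mgrid[0:480,0:640]
    reg=sel(W,(.45,.62),(-.06,.14),(.07,.2))
    reg=cv2.dilate(reg.astype(np.uint8),np.ones((3,3)))>0
    # red
    wr=np.clip(R-np.maximum(G,B)*1.0-25,0,None)*reg*(G<0.6*R)*(np.abs(G-B)<0.25*R)
    wy=np.clip(np.minimum(R,G)-B-20,0,None)*reg
    cr=np.array([(wr*u).sum(),(wr*v).sum()])/wr.sum(); cy=np.array([(wy*u).sum(),(wy*v).sum()])/wy.sum()
    print("red",cr.round(2),int((wr>0).sum()),"hub",cy.round(2),int((wy>0).sum()))
    s,Rt=tool(); zd=Rt[:,2]  # dial normal
    m=sel(W,(.45,.62),(-.06,.14),(.07,.2))&(np.hypot(u-cy[0],v-cy[1])<15); d0=np.median(W[m]@zd)
    o=p["pose"][:3,3]
    def pt(c,off=0):
        d=p["pose"][:3,:3]@np.array([(c[0]-p["cx"])/p["fx"],(c[1]-p["cy"])/p["fy"],1]); return o+d*((d0+off-o@zd)/(d@zd))
    a=pt(cr);b=pt(cy); vv=a-b; hx=np.cross(zd,[0,0,1.]); hx/=-np.linalg.norm(hx)
    if hx[1]<0: hx=-hx
    print("hub",b.round(4),"red",a.round(4),"len",np.linalg.norm(vv).round(4),"mark angle from vertical (+ = more lowering needed)",round(float(np.arctan2(vv@hx,-vv[2])),3), "off mm",round(float(vv@hx)*1000,1))
    # pointer: dark pixels within dial below hub
    px=[]
    lum=im.sum(-1)
    for row in range(int(cy[1])+4,int(cr[1])+3):
        c0=int(round(cy[0])); w=slice(c0-7,c0+8); L=lum[row,w].copy()
        print(row,L.astype(int)) if n>=4 and name else None
    if name:
        u0,v0=int(cy[0])-30,int(cy[1])-30
        cv2.imwrite(name,cv2.resize(np.clip(im[v0:v0+70,u0:u0+60,::-1]*1.6,0,255).astype(np.uint8),None,fx=10,fy=8.5,interpolation=cv2.INTER_CUBIC))
if __name__=="__main__": meas(4,sys.argv[1] if len(sys.argv)>1 else None)
E
python3 meas.py pics/d22.png; python3 -c "
from h import *
go([.5,0,.2],.15)"
```

```text
red [356.75 252.71] 15 hub [355.41 236.7 ] 16
hub [0.5347 0.03   0.1297] red [0.5354 0.0349 0.086 ] len 0.044 mark angle from vertical (+ = more lowering needed) 0.108 off mm 4.8
240 [203 201 203 204 210 206 210  94 112 208 205 206 207 200 201]
241 [205 204 211 206 207 212 207  54 122 200 205 206 211 199 200]
242 [203 198 201 206 200 210 209  45 127 201 200 208 198 199 199]
243 [204 208 205 199 203 206 202  40 128 202 203 197 210 208 195]
244 [209 200 201 202 197 215 203  43 142 202 200 204 205 204 200]
245 [203 199 205 208 210 206 181  45 141 211 196 208 199 199 202]
246 [200 208 198 200 210 206 184  55 154 211 210 205 205 203 199]
247 [202 203 207 203 203 214 177  48 170 214 206 201 205 199 194]
248 [206 202 205 200 207 207 170  54 170 213 209 209 195 199 205]
249 [204 203 204 206 211 171 100  16  80 164 187 205 208 209 196]
250 [204 205 198 202 208 103  24   0  29  86 153 215 203 198 146]
251 [209 169 210 202 168 147  78   1  28  69 145 208 208 201 121]
252 [204 110 203 207 138 196 167  50  63  87 127 148 208 207 110]
253 [165 136 208 205 112 206 187  66  78  78 136 120 206 216 156]
254 [149 173 198 191 126 206 203 106  78  80 120 123 184 167 137]
t 26.45 tcp [0.5237 0.0424 0.1943] row [-0.7  -3.82 -2.97] turn 0.2 | xdir [ 0.032  0.013 -0.999] zdir [0.988 0.153 0.033] F [-0.5 -0.5  5.3] gap 0.0181 j6 -0.24
```

View pics/d22.png

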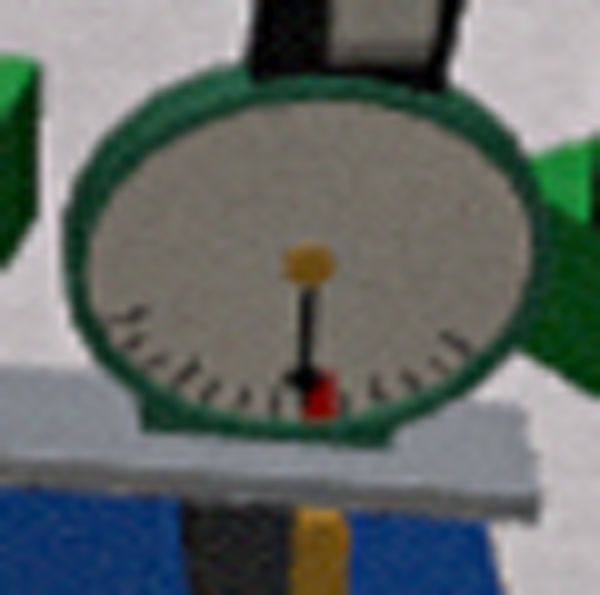

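The mark is still about 0.09 rad (3-5 mm) to +x of the pointer. Rocking about 1.1 cm further.

Request:
jog_arm:
  series:
    - [0.1,0.1,0,0]
    - [0.15,0.3,0,0]
    - [0.2,0.5,0,0]
    - [0.25,0.7,0,0]
    - [0.3,0.9,0,0]
    - [0.35,1.1,0,0]
    - [0.35,1.1,0,0]
    - [0.35,1.1,0,0]

```text
t: 27.12
tcp_pos: [0.5226, 0.0539, 0.1916]
tcp_rot: [0.231, 1.535, 0.385]
contact_force: [-1.3, 1.1, 7.2]
finger_gap: 0.0182
```

Request:
jog_arm:
  series:
    - [0.1,0,0,0]
    - [0.1,0,0,0]
    - [0.1,0,0,0]
    - [0.1,0,0,0]
    - [0.1,0,0,0]
    - [0.1,0,0,0]
    - [0.1,0,0,0]
    - [0.1,0,0,0]

```text
t: 27.78
tcp_pos: [0.523, 0.0545, 0.1914]
tcp_rot: [0.23, 1.533, 0.384]
contact_force: [-1.3, 1.1, 8.3]
finger_gap: 0.0181
```

```bash
python3 meas.py pics/d23.png; python3 -c "
from h import *
go([.5,0,.2],.15)"
```

```text
red [357.  253.7] 10 hub [357.67 237.2 ] 18
hub [0.5345 0.0352 0.1286] red [0.5361 0.0356 0.0837] len 0.045 mark angle from vertical (+ = more lowering needed) 0.004 off mm 0.2
241 [204 201 207 205 209 210 125 103 203 215 202 206 208 193 196]
242 [200 204 204 199 204 207  81  58 202 208 200 203 203 196 200]
243 [209 203 207 209 206 207  66  59 209 199 200 201 203 195 199]
244 [199 201 198 200 218 208  75  67 204 203 200 201 204 205 204]
245 [197 207 203 198 207 210  65  90 211 204 201 211 202 196 199]
246 [202 208 209 204 214 215  60 107 209 199 204 201 202 200 201]
247 [203 206 199 197 208 212  82 101 212 206 211 203 207 193 205]
248 [205 205 207 204 213 218  59  92 217 209 203 201 203 206 197]
249 [202 205 207 208 211 160  20  89 206 208 198 204 205 207 202]
250 [199 208 204 208 151  63  13  20 127 211 209 200 203 206 208]
251 [201 202 172 172 145  42   4  10 115 206 205 172 139 197 201]
252 [206 211  99 207 210  93  16  59 169 224 211 182 111 199 210]
253 [206 204  85 203 198  82  30  71 177 148 205 208 119 208 205]
254 [201 175 138 211 183  88  39  78 174 129 202 217 162 175 163]
255 [142 138 144 179 163 104  85  95 145 139 163 156 128 128  92]
t 27.98 tcp [0.523  0.0545 0.1914] row [-1.02 -5.02 -3.08] turn 0.3 | xdir [ 0.035  0.014 -0.999] zdir [0.987 0.153 0.037] F [-2.2 -0.   7.7] gap 0.0181 j6 -0.21
```

View pics/d23.png

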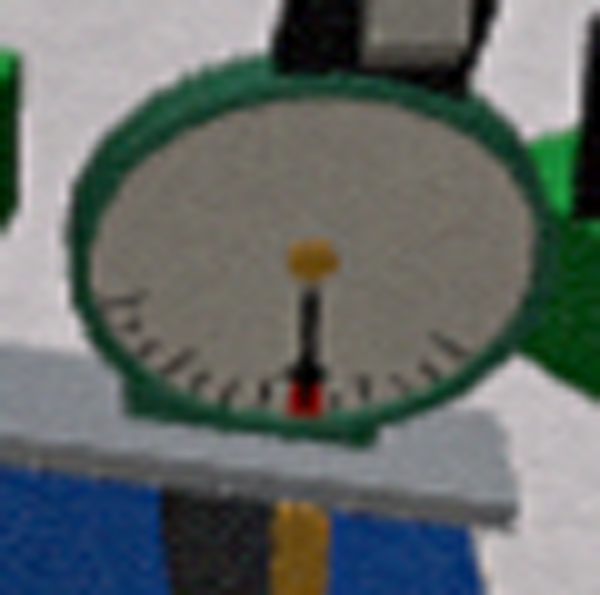

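The pointer is centred on the mark: tip at about column 357.3, red centroid 357.0, under 1 mm apart. Next I'll check it holds over time, and check the cover.

```bash
python3 - <<'E'
from h import *
from meas import meas
for i in range(3): meas(8)
s=r.state();print(s["t"],s["tcp_pos"],s["contact_force"],s["finger_gap"])
p=vision.read_camera("scene"); cv2.imwrite("pics/end.png",p["img"][:,:,::-1]); W=cloud(p); dark=p["img"].max(-1)<60
P=W[sel(W,(.4,.55),(.26,.40),(.145,.19))&dark];print("bail",line(P))
for t in ["pointer_tip","mark_spot","gauge_shoe"]: print(t,[(round(d["p"],2),np.round(d["at"],1)) for d in vision.mark_of(p,t)[:2]])
E
```

```text
red [356.95 253.7 ] 10 hub [357.69 237.16] 17
hub [0.5345 0.0352 0.1287] red [0.5361 0.0355 0.0837] len 0.0451 mark angle from vertical (+ = more lowering needed) 0.0 off mm 0.0
red [356.96 253.67] 10 hub [357.72 237.09] 20
hub [0.5345 0.0353 0.1289] red [0.5362 0.0355 0.0838] len 0.0452 mark angle from vertical (+ = more lowering needed) -0.001 off mm -0.0
red [356.96 253.7 ] 10 hub [357.73 237.17] 19
hub [0.5346 0.0353 0.1288] red [0.5363 0.0355 0.0838] len 0.0451 mark angle from vertical (+ = more lowering needed) -0.001 off mm -0.1
29.1833 [0.523015   0.05448705 0.19141868] [0.19478237 0.81326481 8.31032409] 0.018558001368546646
bail (array([0.4921, 0.3322, 0.1611]), array([ 0.079, -0.997,  0.002]), array([0.0346, 0.0114, 0.0051]))
pointer_tip [(0.59, array([355.4, 252.4]))]
mark_spot []
gauge_shoe [(0.81, array([350.4, 258.3])), (0.41, array([552.3, 304.5]))]
```

View pics/end.png

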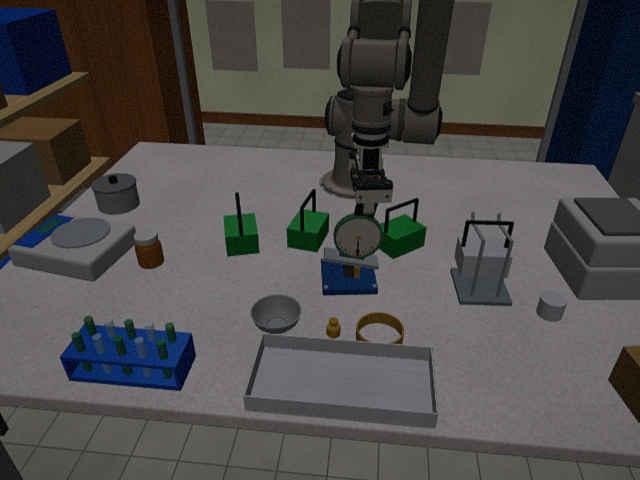

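Nothing drifted in 1.2 s, the cover hangs still and the bystanders look unmoved. Handing in.

```bash
python3 -c "
from cell import r
print(r.finish_job())"
```

```text
the job is handed in; nothing more can be done
None
```

I hung the cover on both prongs and handed in with the gauge held on the stud and its pointer on the red mark. No verdict was reported.

**Cover:** On the first carry it swung about 85° in the pinch and touched a prong. I backed off, set it flat on the table, regripped it at the middle and hung it. The last check had the bar at (0.492, 0.332, 0.161), unchanged since I let go.

**Gauge:** I rocked it on the stud with a loose 12 N grip. The foot's middle came out an estimated 3 mm from the crest along the foot, pressing about 11 N.

**Pointer:** It was on the mark to within about 1 mm and steady over the last 1.2 s.

**Bystanders:** In the last picture they looked unmoved, judged by eye; I did not measure their shifts.

**Checks that failed or disagreed:**
- The network did not find mark_spot in the last picture, because the pointer covers part of it.
- The network put the pointer tip about 2 px from where I measured it by colour, roughly 4 mm, which is the whole tolerance. I relied on the averaged colour measurement.
- The cameras disagreed by up to about 6 mm on positions, so I used averages.

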